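# Change over the ribbon station of a flower class

## Robot

A 7-joint arm with a two-finger parallel gripper is mounted at the origin on the work surface. World frame = base frame: x ahead of the robot, y to its left, z up, the work surface at z = 0. Lengths are in mm, angles in rad, forces in N, time in s.
With the tool pointing down it reaches from about 400 to 850 mm from the base axis. Payload 4.5 kg.
Tool frame: the origin (TCP) lies midway between the tips of the shut fingers; the grasp point (between the pads) lies 19 mm behind it (grip_depth is the distance from the TCP to the grasp point, in mm); y points along the fingers, x is the direction in which the jaws open and shut, and the axes are right-handed (so a half turn about y gives the same grasp; the last joint's range is limited). The gripper opens to 85 mm and grips with 20 to 120 N. Pads are 22 mm wide; open, the fingers measure 114 mm over their backs; the gripper's body (76 mm by 85 mm) begins 54 mm behind the grasp point. The pads swing forward as they close: fully open they stand 13 mm farther back than shut.
Start: joints at [1.244, 0.689, -0.195, 1.565, 0.157, 0.902, -0.215], TCP at [220.669, -584.773, 231.317] pointing down, gripper open.
Joint ranges: [-3.01, 3.01], [-0.46, 2.08], [-1.47, 1.51], [0.13, 2.56], [-1, 4.14], [0.04, 2.09], [-2.66, 2.66]. Speed limits (rad/s): [2.57, 2.57, 3.14, 3.14, 3.14, 3.14, 3.14].

## Interface

Orientations are given as a unit quaternion [w, x, y, z].
In Python, from plant import * gives the robot as it stands.
- The arm moves only by the tool servo_tool, never from a script. Its argument "rows" is a list of rows, each an object with "gripper": the closure, from -1 (fully open) to 1 (shut); "travel": the shift along the world's x, y, z normalised to -1 to 1, where 1 is 0.025 m, a list of three; "spin": the turn about the world's z normalised to -1 to 1, where 1 is 4 degrees. A call has 1 to 12 rows; each row shifts and turns the commanded pose from where the row before left it; what a row does not reach is not made up. A row lasts 1/12 s, in which the tool goes at most 41.7 mm and 7.16 degrees, less where a joint would pass 70% of its speed; a pose out of reach is approached as far as the arm can. A call with a number of a shift or a turn outside -1 to 1 is refused whole. A call with a gripper value outside its range is refused whole. The fingers move at their own pace and stop on an object; "force" is the grip in N (left out, the last holds). Time passes only in rows, so rows that do not move let the fingers close. It gives the time, the measured TCP pose, the force and the opening at its end, in the units of the state.
- sense(): the state, without advancing time (a new reading comes with each control period).
- camera(name): name is "scene" or "top" or "wrist"; returns (picture, depth): 420x560x3 uint8, red, green, blue; 420x560 float32, mm along the optical axis (not along the pixel's ray), 0 where there is no reading.
- calibration(name): a dict with "fx", "fy", "cx", "cy" (pixels), "rvec" (rotation vector, rad) and "tvec" (3), from world to camera coordinates, as OpenCV has them; the wrist camera has in their place "tool_from_camera" (4x4, takes a point from camera to tool coordinates, whose origin is the TCP and whose axes are the tool frame's). Camera axes: x right, y down, z forward; pixel columns grow to the right and rows downward; lengths in mm; the calibration is good to about 2 mm. A picture is of the moment at which its call begins: read the wrist's pose just before it. calibration takes no time and is no camera call.
- hand_in(): hands the job in, once; it reports no verdict.
The state is a dict: "clock": time; "q": joint angles; "dq": joint speeds; "joint_efforts": joint torques, N m; "position": TCP position; "tool_rot": TCP orientation; "force": force on the tool from outside, world axes, zero at the start; "wrist_torque": the same for the moment, N m; "opening": finger opening in mm.
Only numpy, scipy, OpenCV 4.12 (cv2) and the standard library are available. Lean on these libraries where they do the work, as an engineer would, in place of code of your own. Each camera call takes 0.05 s, during which the arm holds its last target.

## Task

Get the ribbon station ready: the wooden ribbon bar lies back to front, so lift it out, turn it end for end without striking the tool cup or the ribbon post, and lay it back down in both forks with its teal cap at the teal fork. Take the empty cardboard core off the post and put it in the grey tray, then thread all the ribbon rolls that are there onto the post one by one, widest first and each smaller one on top of it, all lying flat and fully home. Leave the bottle, the spectacle case and the flower pot where they are.

Things in the scene. Friction and masses are not known exactly. Their poses are not given: they have to be found in the camera images.
- stand: Bar stand, fixed: dark base 75 x 160 x 10 mm with two forks 14 mm thick, at y = +60 mm (teal) and y = -60 mm (grey). Origin: centre of the base's underside; z up; y runs along the bar, positive to the teal fork. Each fork has a flat saddle at z = 50 mm between two prongs, 22 mm apart at the saddle, flaring upward to their ends at z = 75 mm.
- bar: Ribbon bar: loose, square, wooden, 16 x 16 mm, 200 mm long, about 120 g, with a teal cap (20 x 20 mm, 22 mm long) on one end. Origin: middle of its length, on its centre line; its y axis runs along it, positive to the cap. In the forks its origin is 58 mm above the stand's origin. It starts in the forks back to front, the cap beyond the grey fork.
- bar_cap (a point): Centre of the end face of the bar's teal cap, 100 mm from the bar's origin along its +y.
- cup: Grey tool cup, radius 30 mm, 100 mm high, with orange-handled scissors standing in it up to 142 mm, fixed to the table beside the stand, within the circle that the bar's ends sweep (its axis about 120 mm from the stand's centre). Origin: centre of its underside.
- post: Ribbon post, fixed to the table: dark wooden disc of radius 42 mm, 10 mm thick, with an upright steel pin 18 mm in diameter, pointed over the last 6 mm, its tip at z = 94 mm. Origin: centre of the disc's underside; z up.
- post_seat (a point): Point on the post's axis on the top face of its disc (10 mm above the post's origin), where the lowest roll rests.
- core: Empty cardboard core: tube 46 mm outside, 28 mm bore, 60 mm high, 30 g. Origin: centre of its underside. It starts on the post.
- tray: Grey waste tray, open on top, 110 x 110 mm, 45 mm high, walls 4 mm, floor 4 to 5 mm thick, fixed. Origin: centre of its underside; sides along its x and y.
- roll_blue: Full blue ribbon roll: stiff ring 68 mm in diameter, 22 mm high, 28 mm bore, 30 to 100 g, lying flat on the table at the start. Origin: centre of its underside. May be absent.
- roll_yellow: Full yellow ribbon roll: stiff ring 60 mm in diameter, 22 mm high, 28 mm bore, 30 to 100 g, lying flat on the table at the start. Origin: centre of its underside. May be absent.
- roll_purple: Full purple ribbon roll: stiff ring 52 mm in diameter, 22 mm high, 28 mm bore, 30 to 100 g, lying flat on the table at the start. Origin: centre of its underside. May be absent.
- roll_green: Full green ribbon roll: stiff ring 44 mm in diameter, 22 mm high, 28 mm bore, 30 to 100 g, lying flat on the table at the start. Origin: centre of its underside. May be absent.
- bottle: Teal drinking bottle, 66 mm in diameter, 190 mm tall, standing; a bystander. Origin: centre of its underside.
- case: Black spectacle case 160 x 62 x 40 mm; a bystander. Origin: centre of its underside.
- pot: Small flower pot, 80 mm across, 55 mm high with flowers up to 112 mm; a bystander. Origin: centre of its underside.
Not all that is in view belongs to the job. What is shaped like the post but green is not meant. Several things have the shape of the core; the one meant has the colours described above.

How it is judged (in metres and radians):
On the way, in this order (a step that is already met when the one before it is completed fails the run):
1. the blue roll is home on the post, down on the disc (horizontal distance between roll_blue and post_seat below 0.01 m and angle between roll_blue's own z axis and vertical below 0.1 rad and z of roll_blue in the frame of post_seat below 0.003 m), for 0.2 s.
2. the yellow roll is home on the post, on the next wider roll that is there (or on the disc) (horizontal distance between roll_yellow and post_seat below 0.01 m and angle between roll_yellow's own z axis and vertical below 0.1 rad and (z of roll_yellow in the frame of post_seat below 0.003 m or z of roll_yellow in the frame of roll_blue below 0.026 m) and z of roll_yellow in the frame of roll_blue above 0.015 m), for 0.2 s.
3. the purple roll is home on the post, on the next wider roll that is there (or on the disc) (horizontal distance between roll_purple and post_seat below 0.01 m and angle between roll_purple's own z axis and vertical below 0.1 rad and (z of roll_purple in the frame of post_seat below 0.003 m or z of roll_purple in the frame of roll_blue below 0.026 m or z of roll_purple in the frame of roll_yellow below 0.026 m) and z of roll_purple in the frame of roll_blue above 0.015 m and z of roll_purple in the frame of roll_yellow above 0.015 m), for 0.2 s.
4. the green roll is home on the post, on the next wider roll that is there (or on the disc) (horizontal distance between roll_green and post_seat below 0.01 m and angle between roll_green's own z axis and vertical below 0.1 rad and (z of roll_green in the frame of post_seat below 0.003 m or z of roll_green in the frame of roll_blue below 0.026 m or z of roll_green in the frame of roll_yellow below 0.026 m or z of roll_green in the frame of roll_purple below 0.026 m) and z of roll_green in the frame of roll_blue above 0.015 m and z of roll_green in the frame of roll_yellow above 0.015 m and z of roll_green in the frame of roll_purple above 0.015 m), for 0.2 s.
At the end, for the whole second after the job is handed in: Bar on both saddles, cap at the teal fork (14 mm along, 6 mm across, 4 mm high, 0.06 rad); core in the tray (50 mm each way of its middle); all rolls on the post (10 mm, 0.1 rad), widest lowest, down on the disc (3 mm) or the roll below (4 mm); all at rest (all of step 1 and all of step 2 and all of step 3 and all of step 4 and x of bar in the frame of stand between -0.006 and 0.006 m and y of bar in the frame of stand between -0.014 and 0.014 m and z of bar in the frame of stand between 0.055 and 0.062 m and angle between the y axis of bar and the y axis of stand, either way round below 0.06 rad and y of bar_cap in the frame of stand above 0.08 m and x of core in the frame of tray between -0.05 and 0.05 m and y of core in the frame of tray between -0.05 and 0.05 m and z of core in the frame of tray below 0.045 m and linear speed of each of roll_blue, roll_yellow, roll_purple, roll_green, bar, core below 0.02 m/s); the robot touches nothing.
It fails at once if the bar strikes the tool cup (contact force between bar and cup above 1 N).
It fails at once if the bar strikes the ribbon post (contact force between bar and post above 1 N).
It fails at once if the bottle is moved more than 25 mm (distance of bottle from where it was at the start of the episode above 0.025 m).
It fails at once if the spectacle case is moved more than 25 mm (distance of case from where it was at the start of the episode above 0.025 m).
It fails at once if the flower pot is moved more than 25 mm (distance of pot from where it was at the start of the episode above 0.025 m).
Of roll_blue, roll_yellow, roll_purple, roll_green only 3 to 4 are there at a start; the rules pass over those that are not, and their reading is None.
At some moment in a run one of roll_blue, roll_yellow, roll_purple, roll_green may be knocked a few centimetres aside while the robot is not near it.
It also fails if it takes over 210 s, if anything falls off the work surface, if the arm or the gripper's body presses on something with over 40 N, if the wrist force passes 120 N, or if a joint passes its speed limit or range.

## Working session

There is one attempt and no reset: what is moved stays moved. The work goes in short steps, Python scripts to look and compute and a tool call to move; the robot and the scene stay as the last step left them, time stands still between calls to the robot, and variables do not carry over. Pictures are saved under pics/ and viewed, and the job is handed in when it is done.

Besides the shell and the picture viewer there is one more tool, called after ">>>" as name(argument=value, ...) on one line, values as JSON. servo_tool: Moves the arm, as the interface text tells. Scaled input: -1 to 1 covers 0.025 m each way for a shift and 4 degrees each way for a turn. Its arguments: {"type":"object","properties":{"rows":{"type":"array"},"force":{"type":"number"}},"required":["rows"]}

```bash
mkdir -p pics; ls; python3 - <<'E'
from plant import *
import cv2
print(sense())
for n in ["scene","top","wrist"]:
    p,d=camera(n); cv2.imwrite(f"pics/a_{n}.png",p[:,:,::-1]); print(n,calibration(n))
E
```

```text
pics
{'clock': 0.0, 'q': array([ 1.24380155,  0.68996501, -0.19449292,  1.56635278,  0.15727062,
        0.90251286, -0.21507971]), 'dq': array([-2.53069692e-03, -4.06577416e-05,  5.03504889e-04, -7.54122633e-05,
       -1.03695194e-03,  4.16819305e-04, -1.34085343e-03]), 'joint_efforts': array([-1.37779836e-03, -5.39606023e+01, -1.26694154e+00, -1.58543462e+01,
        9.12154152e-03,  9.43369232e-03, -1.21975987e-06]), 'position': array([ 220.35140622, -584.16571019,  230.49302736]), 'tool_rot': array([ 0.5819442 , -0.58127697,  0.402718  , -0.40159213]), 'force': array([-0.31083796, -0.28163002,  0.15044349]), 'wrist_torque': array([-0.0502339 ,  0.00883283, -0.05279384]), 'opening': 85.4435141887948}
scene {'fx': 434.7154806009251, 'fy': 434.7154806009251, 'cx': 279.50455331959654, 'cy': 213.45886913775618, 'rvec': array([ 0.80876974,  2.44558828, -1.22958052]), 'tvec': array([ 485.04412387, -163.84960932, 1431.16709031])}
top {'fx': 426.77339522036897, 'fy': 426.77339522036897, 'cx': 281.9631723937722, 'cy': 208.4660468790564, 'rvec': array([ 2.13276646, -2.12081815,  0.17422036]), 'tvec': array([  -6.42938523,  617.33471206, 1230.83242262])}
wrist {'fx': 367.876018851072, 'fy': 367.876018851072, 'cx': 281.1339843652009, 'cy': 210.6980021255285, 'tool_from_camera': array([[ 9.99999864e-01, -3.93070223e-04,  3.41586800e-04,
        -4.22681070e-02],
       [-4.50835313e-04, -3.25159772e-01,  9.45658987e-01,
        -1.42762504e+02],
       [-2.60640103e-04, -9.45659013e-01, -3.25159905e-01,
         8.39858316e+01],
       [ 0.00000000e+00,  0.00000000e+00,  0.00000000e+00,
         1.00000000e+00]])}
```

View pics/a_top.png

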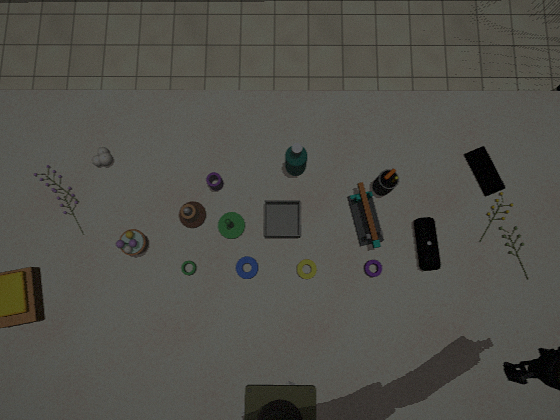

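View pics/a_scene.png

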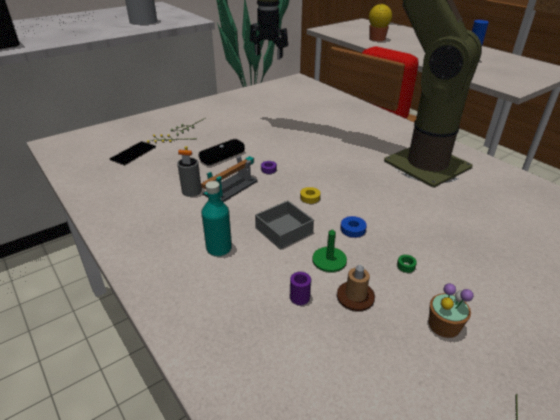

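View pics/a_wrist.png

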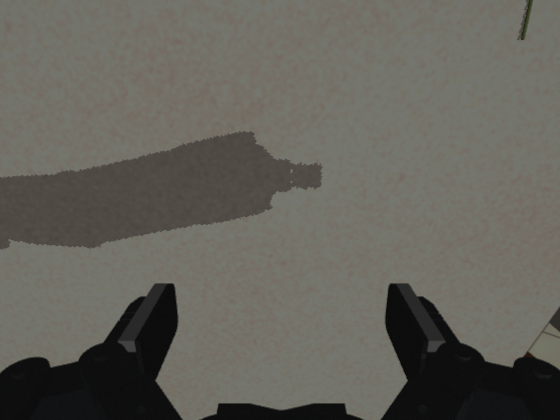

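The top view shows the robot base at the bottom and all four rolls: green (189,268), blue (247,268), yellow (307,269) and purple (373,268). The tray is at (282,219) and the bar and stand at (366,215), with the teal cap at the lower end. The cup is at (386,180). The dark post with the core is at (191,213), and the green decoy post is at (231,225).

```bash
cat > h.py <<'E'
from plant import *
import numpy as np, cv2
from scipy.spatial.transform import Rotation as R
def quat(q): return R.from_quat([q[1],q[2],q[3],q[0]])
def ext(name,st=None):
    c=calibration(name)
    if 'rvec' in c:
        Rm=cv2.Rodrigues(c['rvec'])[0]; return c,Rm.T,-Rm.T@c['tvec']
    T=c['tool_from_camera']; Rt=quat(st['tool_rot']).as_matrix()
    return c,Rt@T[:3,:3],Rt@T[:3,3]+st['position']
def grab(name,fn=None):
    st=sense(); p,d=camera(name)
    if fn: cv2.imwrite('pics/'+fn,p[:,:,::-1])
    c,Rw,o=ext(name,st)
    v,u=np.mgrid[0:420,0:560]
    ray=np.stack([(u-c['cx'])/c['fx'],(v-c['cy'])/c['fy'],np.ones_like(u,float)],-1)
    P=(ray*d[...,None])@Rw.T+o; P[d==0]=np.nan
    return p,d,P,(c,Rw,o)
def plane(E,u,v,z):
    c,Rw,o=E; r=Rw@np.array([(u-c['cx'])/c['fx'],(v-c['cy'])/c['fy'],1]); return o+r*(z-o[2])/r[2]
def hsv(p): return cv2.cvtColor(p,cv2.COLOR_RGB2HSV)
def blobs(m,amin=20):
    n,l,s,c=cv2.connectedComponentsWithStats(m.astype(np.uint8))
    return [(l==i,s[i],c[i]) for i in range(1,n) if s[i][4]>=amin]
def yaw():
    x=quat(sense()['tool_rot']).as_matrix()[:,0]; return np.degrees(np.arctan2(x[1],x[0]))
E
python3 - <<'E'
from h import *
s=sense(); print(quat(s['tool_rot']).as_matrix().round(3),yaw())
p,d,P,E=grab('top'); H=hsv(p)
print('table z',np.nanmedian(P[280:320,150:400,2]))
for nm,lo,hi in [('blue',105,122),('yellow',22,34),('purple',125,150),('green',55,80),('teal',82,100),('orange',8,18)]:
    m=(H[...,0]>=lo)&(H[...,0]<=hi)&(H[...,1]>110)&(H[...,2]>40)
    for b,st,c in blobs(m,25):
        z=np.nanpercentile(P[b][:,2],90)
        q=P[b]; print(nm,st[4],c.round(1),'z90 %.0f'%z,'ctr@z',plane(E,*c,z).round(0)[:2],'med',np.nanmedian(q,0).round(0), 'mm', (np.nanmin(q,0)).round(0),np.nanmax(q,0).round(0))
E
```

```text
[[ 0.353 -0.001  0.936]
 [-0.936  0.001  0.353]
 [-0.001 -1.    -0.   ]] -69.32761714887215
table z -0.315341827623115
blue 312 [246.5 267.4] z90 25 ctr@z [442. 103.] med [443. 103.  22.] mm [410.  71.   2.] [474. 135.  32.]
yellow 40 [128.9 234. ] z90 91 ctr@z [533. 440.] med [534. 441.  88.] mm [525. 433.  79.] [543. 450.  94.]
yellow 233 [306.2 268.7] z90 25 ctr@z [439. -77.] med [438. -76.  22.] mm [ 412. -104.   -1.] [468. -49.  31.]
yellow 964 [ 11.5 293.9] z90 73 ctr@z [361. 774.] med [360. 776.  70.] mm [298. 735.  59.] [423. 815.  77.]
purple 65 [213.1 178.9] z90 63 ctr@z [706. 206.] med [706. 206.  60.] mm [686. 185.  52.] [729. 226.  65.]
purple 145 [372.8 267.8] z90 24 ctr@z [ 443. -276.] med [ 443. -277.   22.] mm [ 419. -302.   17.] [ 467. -253.   27.]
green 456 [231.2 224.9] z90 14 ctr@z [572. 154.] med [572. 152.  10.] mm [532. 117.   2.] [614. 193.  96.]
green 63 [188.4 267.4] z90 24 ctr@z [441. 278.] med [442. 277.  22.] mm [421. 260.  15.] [460. 298.  27.]
teal 171 [296.4 158. ] z90 138 ctr@z [750. -44.] med [749. -46. 130.] mm [732. -73. 110.] [784. -14. 144.]
teal 46 [355.5 196.6] z90 74 ctr@z [ 651. -221.] med [ 658. -226.   28.] mm [ 644. -243.    7.] [ 672. -215.   76.]
teal 49 [376.  243.1] z90 70 ctr@z [ 513. -279.] med [ 514. -279.   67.] mm [ 502. -303.   -1.] [ 528. -268.   72.]
orange 55 [389.5 173.7] z90 144 ctr@z [ 703. -307.] med [ 705. -309.  141.] mm [ 691. -331.   98.] [ 719. -292.  148.]
orange 324 [367.6 211.5] z90 68 ctr@z [ 607. -257.] med [ 608. -259.   65.] mm [ 525. -292.   -2.] [ 704. -231.   73.]
orange 68 [137.3 242.6] z90 57 ctr@z [512. 426.] med [510. 424.  53.] mm [478. 406.  -1.] [553. 471.  59.]
orange 697 [ 21.8 303.5] z90 53 ctr@z [333. 753.] med [306. 746.  50.] mm [265. 712.  40.] [438. 830.  68.]
```

```bash
python3 - <<'E'
import cv2
a=cv2.imread('pics/a_top.png')
b=cv2.resize(a[130:290,80:480],(800,320),interpolation=cv2.INTER_CUBIC); cv2.imwrite('pics/a_topz.png',cv2.convertScaleAbs(b,alpha=1.8))
E
```

```text
(no output)
```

View pics/a_topz.png

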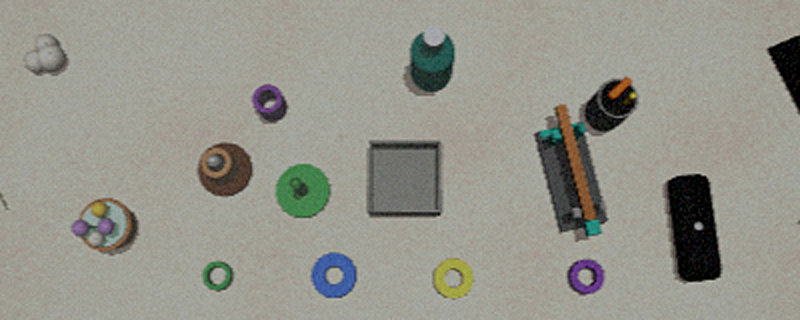

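All four rolls are there. The purple tube (214,180) and the green post are decoys. The real post with the brown core is near (191,213). I'll move over the stand next and look with the wrist camera.

>>> servo_tool(rows=[{"gripper": -1,"travel": [0.95,0.9,0.2],"spin": 0},{"gripper": -1,"travel": [0.95,0.9,0.2],"spin": 0},{"gripper": -1,"travel": [0.95,0.9,0.2],"spin": 0},{"gripper": -1,"travel": [0.95,0.9,0.2],"spin": 0},{"gripper": -1,"travel": [0.95,0.9,0],"spin": 0},{"gripper": -1,"travel": [0.95,0.9,0],"spin": 0},{"gripper": -1,"travel": [0.95,0.9,0],"spin": 0},{"gripper": -1,"travel": [0.95,0.9,0],"spin": 0},{"gripper": -1,"travel": [0.95,0.9,0],"spin": 0},{"gripper": -1,"travel": [0.95,0.9,0],"spin": 0},{"gripper": -1,"travel": [0.95,0.9,0],"spin": 0},{"gripper": -1,"travel": [0.95,0.9,0],"spin": 0}])

```text
clock: 1.2
position: [506.5, -313.5, 251.2]
tool_rot: [-0.582, 0.582, -0.402, 0.402]
force: [0.2, -0.1, -0.2]
opening: 85.3
```

>>> servo_tool(rows=[{"gripper": -1,"travel": [0.95,0.9,0],"spin": 0},{"gripper": -1,"travel": [0.95,0.9,0],"spin": 0},{"gripper": -1,"travel": [0.95,0.9,0],"spin": 0},{"gripper": -1,"travel": [0,0,0],"spin": 0},{"gripper": -1,"travel": [0,0,0],"spin": 0},{"gripper": -1,"travel": [0,0,0],"spin": 0}])

```text
clock: 1.7
position: [576.3, -247.8, 250.9]
tool_rot: [-0.581, 0.582, -0.402, 0.402]
force: [-0.5, -1.3, 0.3]
opening: 84.9
```

```bash
python3 - <<'E'
from h import *
p,d,P,E=grab('wrist','b_wrist.png'); s=sense(); print(s['position'],yaw(),s['q'].round(2),s['force'])
np.savez('b.npz',p=p,P=P)
E
```

```text
[ 575.74115972 -248.65630089  251.01533107] -69.42272021057589 [ 0.42  0.67 -0.15  1.54  0.12  0.95 -0.99] [ 0.22739339 -0.49890621  0.2983284 ]
```

View pics/b_wrist.png

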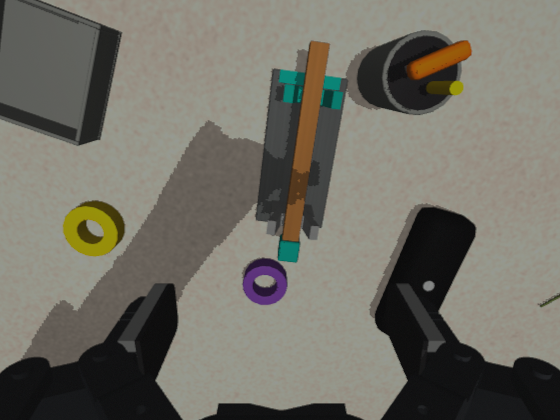

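The wrist view shows the bar running from (318,42) to the cap at (288,255), with the teal fork at the top (275–345, 70–105) and the grey fork at about (290,228). The cup is at (420,75) and the purple roll at (265,283). Next I'll get precise poses of the bar and the stand.

```bash
python3 - <<'E'
from h import *
f=np.load('b.npz'); p=f['p'];P=f['P'];H=hsv(p)
near=(np.hypot(P[...,0]-585,P[...,1]+250)<140)
def rect(m,nm):
    q=P[m][:,:2].astype(np.float32); r=cv2.minAreaRect(q); print(nm,len(q),'c',np.round(r[0],1),'size',np.round(r[1],1),'ang',round(r[2],2),'zmed',np.nanmedian(P[m][:,2]).round(1))
m=near&(P[...,2]>61)&(P[...,2]<73)&(H[...,0]>4)&(H[...,0]<20)&(H[...,1]>100)
m=max(blobs(m),key=lambda b:b[1][4])[0]; rect(m,'barwood')
q=P[m][:,:2]; c=q.mean(0); u,s,v=np.linalg.svd(q-c,full_matrices=False); print('dir',np.degrees(np.arctan2(v[0,1],v[0,0])))
t=near&(H[...,0]>80)&(H[...,0]<100)&(H[...,1]>100)
for b,st,cc in blobs(t,40): print(cc.round(),st[4],np.nanmedian(P[b],0).round(1)); rect(b&(P[...,2]>40),'teal')
mb=near&(P[...,2]>6)&(P[...,2]<14)
k=max(blobs(mb),key=lambda b:b[1][4])
mb=cv2.morphologyEx(mb.astype(np.uint8),cv2.MORPH_OPEN,np.ones((3,3)))>0
for b,st,cc in blobs(mb,150): print(cc.round(),st[4]); 
big=np.zeros_like(mb)
for b,st,cc in blobs(mb,150): 
    if 250<cc[0]<350 and 60<cc[1]<250: big|=b
rect(big,'base')
for nm,lo,hi in [('y',22,34),('p',125,150)]:
    m=(H[...,0]>=lo)&(H[...,0]<=hi)&(H[...,1]>110)&(H[...,2]>40)
    for b,st,cc in blobs(m,300):
        rect(b&(P[...,2]>18),nm)
E
```

```text
barwood 3549 c [ 609.8 -256.9] size [177.7  16.1] ang 13.2 zmed 66.0
dir -166.761380747751
[292.  85.] 667 [ 657.8 -227.9   12.6]
teal 312 c [ 651.3 -230.6] size [13.9 16. ] ang 13.15 zmed 74.0
[332.  93.] 579 [ 662.9 -262.8   56.1]
teal 354 c [ 659.7 -261.8] size [16.1 16.5] ang 12.62 zmed 72.5
[288. 251.] 411 [ 513.7 -278.4   67.9]
teal 410 c [ 512.9 -279. ] size [21.7 19.1] ang 13.96 zmed 67.9
[278. 143.] 4010
[336.  84.] 331
[323. 160.] 2353
base 6694 c [ 597.  -260.1] size [159.4  75.3] ang 13.19 zmed 10.1
y 469 c [ 693.4 -327.7] size [ 8.5 15.1] ang 16.31 zmed 132.6
y 1787 c [439.4 -77.3] size [58.7 59.1] ang 49.08 zmed 21.8
p 1010 c [ 443.8 -277.6] size [50.4 49.6] ang 30.67 zmed 21.9
```

>>> servo_tool(rows=[{"gripper": 0,"travel": [0.46,-0.22,0],"spin": -0.93},{"gripper": 0,"travel": [0.46,-0.22,0],"spin": -0.92},{"gripper": 0,"travel": [0,0,-1],"spin": 0},{"gripper": 0,"travel": [0,0,-1],"spin": 0},{"gripper": 0,"travel": [0,0,-1],"spin": 0},{"gripper": 0,"travel": [0,0,-1],"spin": 0},{"gripper": 0,"travel": [0,0,-1],"spin": 0},{"gripper": 0,"travel": [0,0,0],"spin": 0},{"gripper": 0,"travel": [0,0,0],"spin": 0},{"gripper": 0,"travel": [0,0,0],"spin": 0}])

```text
clock: 2.58
position: [600.3, -259.7, 127.8]
tool_rot: [0.554, -0.554, 0.439, -0.44]
force: [0.2, -0.4, 0.6]
opening: 43.3
```

```bash
python3 - <<'E'
from h import *
p,d,P,E=grab('wrist','c_wrist.png'); s=sense(); print(s['position'],yaw(),s['q'].round(2),s['force'],s['opening'])
E
```

```text
[ 600.84678521 -259.5051689   128.32433516] -76.79306845137229 [ 0.39  0.85 -0.1   1.56  0.12  0.73 -1.1 ] [-0.15934031  0.44802818  0.25001501] 42.67837653153087
```

View pics/c_wrist.png

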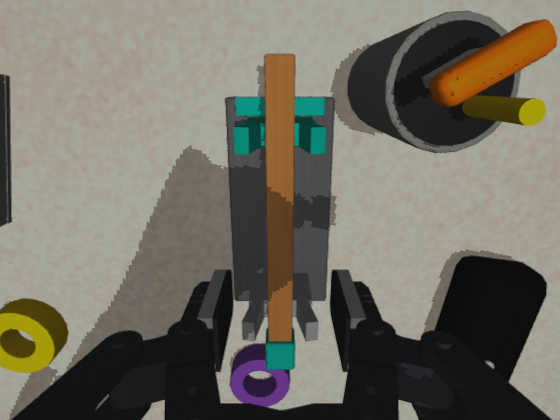

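The view shows the bar upright at columns 265–295, with the fingers straddling it evenly. I'll descend, grip and lift.

>>> servo_tool(rows=[{"gripper": 0,"travel": [-0.05,0,-0.88],"spin": 0},{"gripper": 0,"travel": [0,0,-0.88],"spin": 0},{"gripper": 0,"travel": [0,0,-0.88],"spin": 0},{"gripper": 0,"travel": [0,0,-0.88],"spin": 0},{"gripper": 0,"travel": [0,0,0],"spin": 0},{"gripper": 0,"travel": [0,0,0],"spin": 0},{"gripper": 1,"travel": [0,0,0],"spin": 0},{"gripper": 1,"travel": [0,0,0],"spin": 0},{"gripper": 1,"travel": [0,0,0],"spin": 0},{"gripper": 1,"travel": [0,0,0],"spin": 0},{"gripper": 1,"travel": [0,0,0],"spin": 0},{"gripper": 1,"travel": [0,0,0],"spin": 0}], force=60)

```text
clock: 3.63
position: [600.3, -259.0, 40.7]
tool_rot: [0.555, -0.554, 0.437, -0.44]
force: [-1.6, 0.5, 7.8]
opening: 14.6
```

>>> servo_tool(rows=[{"gripper": 1,"travel": [0,0,0],"spin": 0},{"gripper": 1,"travel": [0,0,0.2],"spin": 0},{"gripper": 1,"travel": [0,0,0.5],"spin": 0},{"gripper": 1,"travel": [0,0,1],"spin": 0},{"gripper": 1,"travel": [0,0,1],"spin": 0},{"gripper": 1,"travel": [0,0,1],"spin": 0},{"gripper": 1,"travel": [0,0,1],"spin": 0},{"gripper": 1,"travel": [0,0,1],"spin": 0},{"gripper": 1,"travel": [0,0,1],"spin": 0},{"gripper": 1,"travel": [0,0,1],"spin": 0},{"gripper": 1,"travel": [0,0,0],"spin": 0},{"gripper": 1,"travel": [0,0,0],"spin": 0}])

```text
clock: 4.63
position: [599.4, -258.6, 233.3]
tool_rot: [0.555, -0.554, 0.438, -0.44]
force: [-0.6, 0.5, -2.3]
opening: 14.8
```

```bash
python3 - <<'E'
from h import *
p,d,P,E=grab('wrist','d_wrist.png'); s=sense(); print(s['position'],yaw(),s['q'].round(2),s['force'],s['opening'])
E
```

```text
[ 598.31677207 -258.16769151  231.45291761] -76.72464800493094 [ 0.4   0.72 -0.12  1.48  0.1   0.94 -1.08] [-0.11637459  0.99146015 -2.47318156] 14.880219797325887
```

View pics/d_wrist.png

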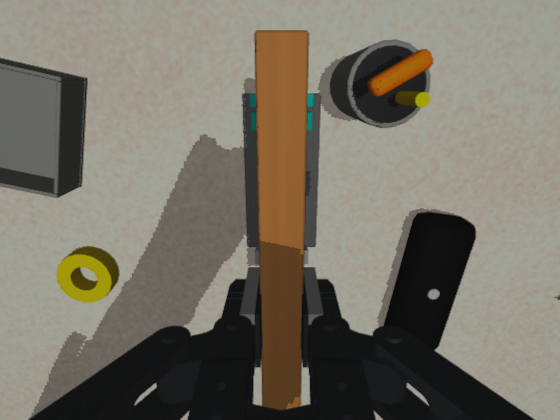

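>>> servo_tool(rows=[{"gripper": 1,"travel": [0,0,0],"spin": 0.5},{"gripper": 1,"travel": [0,0,0],"spin": 1},{"gripper": 1,"travel": [0,0,0],"spin": 1},{"gripper": 1,"travel": [0,0,0],"spin": 1},{"gripper": 1,"travel": [0,0,0],"spin": 1},{"gripper": 1,"travel": [0,0,0],"spin": 1},{"gripper": 1,"travel": [0,0,0],"spin": 1},{"gripper": 1,"travel": [0,0,0],"spin": 1},{"gripper": 1,"travel": [0,0,0],"spin": 1},{"gripper": 1,"travel": [0,0,0],"spin": 1},{"gripper": 1,"travel": [0,0,0],"spin": 1},{"gripper": 1,"travel": [0,0,0],"spin": 1}])

```text
clock: 5.68
position: [597.3, -257.9, 228.9]
tool_rot: [0.682, -0.682, 0.187, -0.185]
force: [0.0, -0.7, -0.6]
opening: 15.1
```

```bash
python3 - <<'E'
from h import *
s=sense(); print(s['position'],yaw(),s['q'].round(2),s['force'],s['opening'])
E
```

```text
[ 597.29192572 -257.86185257  228.93407844] -30.50926025788088 [ 0.52  0.74 -0.34  1.47  0.28  0.98 -0.43] [ 0.02291276 -0.69275397 -0.63510802] 15.134467887095836
```

>>> servo_tool(rows=[{"gripper": 1,"travel": [0,0,0],"spin": 1},{"gripper": 1,"travel": [0,0,0],"spin": 1},{"gripper": 1,"travel": [0,0,0],"spin": 1},{"gripper": 1,"travel": [0,0,0],"spin": 1},{"gripper": 1,"travel": [0,0,0],"spin": 1},{"gripper": 1,"travel": [0,0,0],"spin": 1},{"gripper": 1,"travel": [0,0,0],"spin": 1},{"gripper": 1,"travel": [0,0,0],"spin": 1},{"gripper": 1,"travel": [0,0,0],"spin": 1},{"gripper": 1,"travel": [0,0,0],"spin": 1},{"gripper": 1,"travel": [0,0,0],"spin": 1},{"gripper": 1,"travel": [0,0,0],"spin": 1}])

```text
clock: 6.68
position: [597.3, -258.0, 229.0]
tool_rot: [0.699, -0.698, -0.106, 0.109]
force: [0.0, 1.3, 0.0]
opening: 14.7
```

>>> servo_tool(rows=[{"gripper": 1,"travel": [0,0,0],"spin": 1},{"gripper": 1,"travel": [0,0,0],"spin": 1},{"gripper": 1,"travel": [0,0,0],"spin": 1},{"gripper": 1,"travel": [0,0,0],"spin": 1},{"gripper": 1,"travel": [0,0,0],"spin": 1},{"gripper": 1,"travel": [0,0,0],"spin": 1},{"gripper": 1,"travel": [0,0,0],"spin": 1},{"gripper": 1,"travel": [0,0,0],"spin": 1},{"gripper": 1,"travel": [0,0,0],"spin": 1},{"gripper": 1,"travel": [0,0,0],"spin": 1},{"gripper": 1,"travel": [0,0,0],"spin": 1},{"gripper": 1,"travel": [0,0,0],"spin": 0}])

```text
clock: 7.68
position: [597.4, -258.2, 228.9]
tool_rot: [0.609, -0.607, -0.36, 0.362]
force: [0.1, 0.1, -1.0]
opening: 14.9
```

```bash
python3 - <<'E'
from h import *
s=sense(); print(s['position'],yaw(),s['q'].round(2),s['force'],s['opening'])
E
```

```text
[ 597.36825421 -258.1810191   228.91309646] 61.3908380916127 [ 0.72  0.82 -0.77  1.46  0.61  1.11  0.91] [ 0.09720157  0.12063264 -0.98462801] 14.865792924619159
```

>>> servo_tool(rows=[{"gripper": 1,"travel": [0,0,0],"spin": 1},{"gripper": 1,"travel": [0,0,0],"spin": 1},{"gripper": 1,"travel": [0,0,0],"spin": 1},{"gripper": 1,"travel": [0,0,0],"spin": 1},{"gripper": 1,"travel": [0,0,0],"spin": 1},{"gripper": 1,"travel": [0,0,0],"spin": 1},{"gripper": 1,"travel": [0,0,0],"spin": 1},{"gripper": 1,"travel": [0,0,0],"spin": 1},{"gripper": 1,"travel": [0,0,0],"spin": 1},{"gripper": 1,"travel": [0,0,0],"spin": 1},{"gripper": 1,"travel": [0,0,0],"spin": 0.45},{"gripper": 1,"travel": [0,0,0],"spin": 0}])

```text
clock: 8.68
position: [597.8, -258.2, 229.5]
tool_rot: [0.441, -0.439, -0.553, 0.554]
force: [-0.0, 0.1, -1.3]
opening: 14.9
```

```bash
python3 - <<'E'
from h import *
p,d,P,E=grab('wrist','e_wrist.png'); s=sense(); print(s['position'],yaw(),s['q'].round(2),s['force'],s['opening'])
p,d,P,E=grab('top','e_top.png');H=hsv(p)
near=(np.hypot(P[...,0]-597,P[...,1]+260)<140)&(P[...,2]>220)
m=near&(H[...,0]>80)&(H[...,0]<100)&(H[...,1]>100)
for b,st,c in blobs(m,8): print('cap',np.nanmedian(P[b],0))
m=near&(H[...,0]>4)&(H[...,0]<20)&(H[...,1]>100)
for b,st,c in blobs(m,8): q=P[b];print('wood',np.nanmin(q,0),np.nanmax(q,0),cv2.minAreaRect(q[:,:2].astype(np.float32)))
E
python3 -c "
import cv2
a=cv2.imread('pics/e_top.png');cv2.imwrite('pics/e_topz.png',cv2.convertScaleAbs(cv2.resize(a[120:290,300:460],(640,680))[:600],alpha=1.8))"
```

```text
[ 597.9392918  -258.26088887  229.6980323 ] 102.95506572004255 [ 0.79  0.87 -0.95  1.46  0.73  1.19  1.54] [-0.22480529 -0.72367552 -1.05251894] 14.641806923832027
cap [ 685.71079985 -237.5247278   256.44184858]
wood [ 603.06686944 -252.51502138  247.15179444] [ 675.85748627 -221.07289861  378.82050036] ((638.4838256835938, -239.16000366210938), (22.165346145629883, 76.69193267822266), 78.25492095947266)
wood [ 564.36746683 -249.97346867  453.20715638] [ 569.75426425 -236.24524429  467.79400112] ((566.91015625, -243.0391082763672), (14.71882438659668, 1.247828483581543), 65.01721954345703)
wood [ 501.34542945 -285.59548577  248.35876889] [ 584.9903726  -237.37222327  364.03332921] ((544.2068481445312, -268.740966796875), (86.44837951660156, 33.48630905151367), 27.922588348388672)
```

View pics/e_wrist.png

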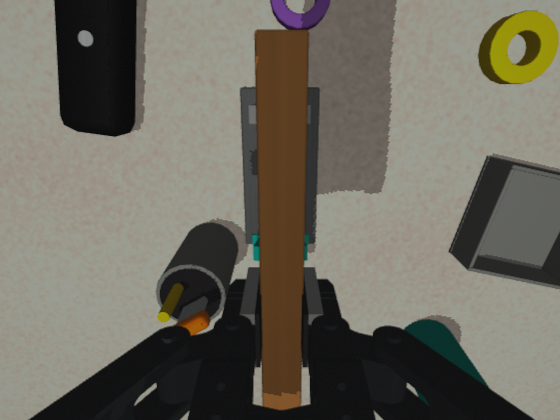

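View pics/e_topz.png

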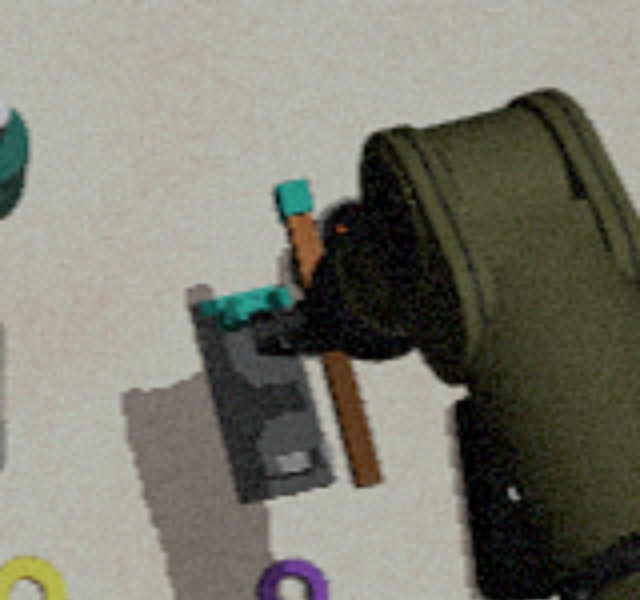

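The bar is turned, and its teal cap is now on the far side by the teal fork at about (294,197) in the zoomed picture. I'll lower it to just above the prongs with a small correction.

>>> servo_tool(rows=[{"gripper": 1,"travel": [-0.06,-0.07,-0.5],"spin": 0.06},{"gripper": 1,"travel": [0,0,-0.9],"spin": 0},{"gripper": 1,"travel": [0,0,-0.9],"spin": 0},{"gripper": 1,"travel": [0,0,-0.9],"spin": 0},{"gripper": 1,"travel": [0,0,-0.9],"spin": 0},{"gripper": 1,"travel": [0,0,-0.9],"spin": 0},{"gripper": 1,"travel": [0,0,-0.5],"spin": 0},{"gripper": 1,"travel": [0,0,0],"spin": 0},{"gripper": 1,"travel": [0,0,0],"spin": 0}])

```text
clock: 9.53
position: [596.9, -259.9, 92.8]
tool_rot: [0.439, -0.438, -0.554, 0.555]
force: [-0.4, 0.4, -0.9]
opening: 15.0
```

```bash
python3 - <<'E'
from h import *
p,d,P,E=grab('wrist','f_wrist.png'); s=sense(); print(s['position'],yaw(),s['q'].round(2),s['force'],s['opening'])
H=hsv(p)
near=(np.hypot(P[...,0]-597,P[...,1]+260)<140)
m=near&(P[...,2]>90)&(H[...,0]>4)&(H[...,0]<20)&(H[...,1]>100)
for b,st,c in blobs(m,200): q=P[b][:,:2].astype(np.float32);print('wood',c,cv2.minAreaRect(q),np.nanmedian(P[b][:,2]))
m=near&(P[...,2]>6)&(P[...,2]<14)
m=cv2.morphologyEx(m.astype(np.uint8),cv2.MORPH_OPEN,np.ones((3,3)))>0
big=np.zeros_like(m)
for b,st,c in blobs(m,150): print(c); big|=b
print(cv2.minAreaRect(P[big][:,:2].astype(np.float32)))
E
```

```text
[ 597.81423404 -259.81947086   94.01701712] 103.29877461843881 [ 0.76  1.03 -0.85  1.56  0.89  0.97  1.42] [ 0.40180024  0.24356999 -1.28697904] 14.900296474873866
wood [281.33811416 207.6563562 ] ((570.3557739257812, -266.53271484375), (143.03305053710938, 16.92099380493164), 12.983759880065918) 118.09852556830648
[239.4804352  189.25806452]
[324.00685323 189.674091  ]
[187.20243902 301.66341463]
((601.8529663085938, -286.84295654296875), (158.802734375, 130.8465576171875), 13.10418701171875)
```

View pics/f_wrist.png

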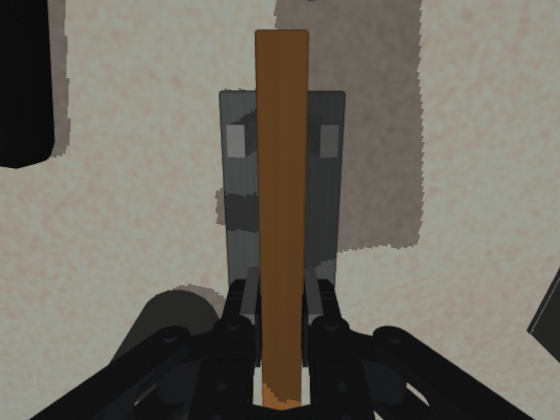

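The bar centre is within about 1 mm of the stand's axis. I'll lower it into the forks.

>>> servo_tool(rows=[{"gripper": 1,"travel": [-0.04,0,-0.5],"spin": 0},{"gripper": 1,"travel": [0,0,-0.5],"spin": 0},{"gripper": 1,"travel": [0,0,-0.5],"spin": 0},{"gripper": 1,"travel": [0,0,-0.3],"spin": 0},{"gripper": 1,"travel": [0,0,-0.2],"spin": 0},{"gripper": 1,"travel": [0,0,0],"spin": 0},{"gripper": 1,"travel": [0,0,0],"spin": 0},{"gripper": 1,"travel": [0,0,0],"spin": 0}])

```text
clock: 10.25
position: [596.6, -259.9, 43.7]
tool_rot: [-0.438, 0.439, 0.555, -0.554]
force: [-0.6, 0.5, -1.0]
opening: 14.8
```

>>> servo_tool(rows=[{"gripper": 1,"travel": [0,0,-0.08],"spin": 0},{"gripper": 1,"travel": [0,0,-0.04],"spin": 0},{"gripper": 1,"travel": [0,0,0],"spin": 0},{"gripper": 1,"travel": [0,0,0],"spin": 0}])

```text
clock: 10.58
position: [596.5, -260.1, 40.8]
tool_rot: [-0.438, 0.439, 0.555, -0.554]
force: [0.3, -0.5, 0.4]
opening: 14.4
```

>>> servo_tool(rows=[{"gripper": 0.6,"travel": [0,0,0],"spin": 0},{"gripper": 0.4,"travel": [0,0,0],"spin": 0},{"gripper": 0,"travel": [0,0,0],"spin": 0},{"gripper": 0,"travel": [0,0,0],"spin": 0},{"gripper": 0,"travel": [0,0,0],"spin": 0},{"gripper": 0,"travel": [0,0,0.5],"spin": 0},{"gripper": 0,"travel": [0,0,1],"spin": 0},{"gripper": 0,"travel": [0,0,1],"spin": 0},{"gripper": 0,"travel": [0,0,1],"spin": 0},{"gripper": 0,"travel": [0,0,1],"spin": 0},{"gripper": 0,"travel": [0,0,1],"spin": 0},{"gripper": 0,"travel": [0,0,1],"spin": -1}])

```text
clock: 11.58
position: [596.0, -259.7, 205.0]
tool_rot: [-0.458, 0.458, 0.539, -0.539]
force: [-0.1, -0.4, -0.1]
opening: 42.8
```

```bash
cat > bar.py <<'E'
from h import *
import sys
p,d,P,E=grab('wrist',sys.argv[1]); s=sense(); print(s['position'],yaw(),s['q'].round(2),s['force'],s['opening'])
H=hsv(p)
near=(np.hypot(P[...,0]-597,P[...,1]+260)<140)
m=near&(P[...,2]>55)&(P[...,2]<85)&(H[...,0]>4)&(H[...,0]<20)&(H[...,1]>100)
for b,st,c in blobs(m,100): q=P[b][:,:2].astype(np.float32);print('wood',c.round(),cv2.minAreaRect(q),np.nanmedian(P[b][:,2]))
m=near&(P[...,2]>55)&(P[...,2]<85)&(H[...,0]>80)&(H[...,0]<100)&(H[...,1]>100)
for b,st,c in blobs(m,50): q=P[b][:,:2].astype(np.float32);print('teal',c.round(),cv2.minAreaRect(q),np.nanmedian(P[b][:,2]))
E
python3 bar.py g_wrist.png
```

```text
[ 599.23489236 -259.43177204  210.70343523] 98.96968915801303 [ 0.78  0.89 -0.92  1.48  0.75  1.14  1.46] [ 1.79388835 -0.09039564  4.00521431] 42.99873633235346
wood [279. 169.] ((587.1976928710938, -262.17340087890625), (178.366455078125, 15.808576583862305), 13.246794700622559) 66.0975561011721
teal [307. 261.] ((650.1913452148438, -228.4635772705078), (15.299744606018066, 11.166366577148438), 15.445650100708008) 73.12306511006759
teal [265. 263.] ((658.29052734375, -263.4302062988281), (14.797152519226074, 12.307059288024902), 13.638195037841797) 72.7939974908081
teal [288. 293.] ((683.7664184570312, -239.4864959716797), (22.057571411132812, 19.120567321777344), 14.006855010986328) 67.99105989479517
```

View pics/g_wrist.png

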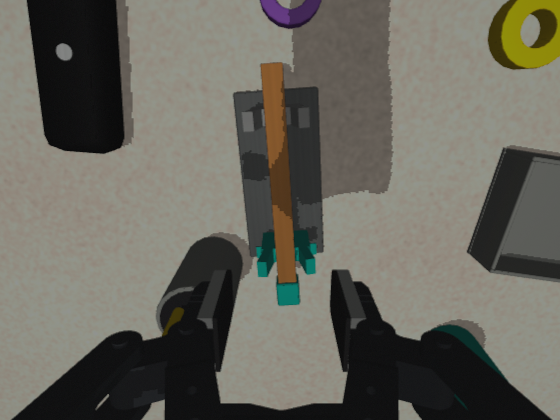

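The bar rests in both forks with the cap at the teal fork: angle 13.25°, origin about (597.9,-259.7), top at 66 mm. Next I'll go to the post and unwind the yaw on the way.

>>> servo_tool(rows=[{"gripper": -0.6,"travel": [0,0.9,0.1],"spin": -1},{"gripper": -0.6,"travel": [0,0.9,0.1],"spin": -1},{"gripper": -0.6,"travel": [0,0.9,0.1],"spin": -1},{"gripper": -0.6,"travel": [0,0.9,0.1],"spin": -1},{"gripper": -0.6,"travel": [0,0.9,0.1],"spin": -1},{"gripper": -0.6,"travel": [0,0.9,0.1],"spin": -1},{"gripper": -0.6,"travel": [0,0.9,0.1],"spin": -1},{"gripper": -0.6,"travel": [0,0.9,0.1],"spin": -1},{"gripper": -0.6,"travel": [0,0.9,0.1],"spin": -1},{"gripper": -0.6,"travel": [0,0.9,0.1],"spin": -1},{"gripper": -0.6,"travel": [0,0.9,0],"spin": -1},{"gripper": -0.6,"travel": [0,0.9,0],"spin": -1}])

```text
clock: 12.63
position: [596.1, 11.5, 228.9]
tool_rot: [-0.638, 0.638, 0.306, -0.305]
force: [0.3, 0.7, -0.4]
opening: 68.5
```

>>> servo_tool(rows=[{"gripper": -0.6,"travel": [0,0.9,0],"spin": -1},{"gripper": -0.6,"travel": [0,0.9,0],"spin": -1},{"gripper": -0.6,"travel": [0,0.9,0],"spin": -1},{"gripper": -0.6,"travel": [0,0.9,0],"spin": -1},{"gripper": -0.6,"travel": [0,0.9,0],"spin": -1},{"gripper": -0.6,"travel": [0,0.9,0],"spin": -1},{"gripper": -0.6,"travel": [0,0.9,0],"spin": -1},{"gripper": -0.6,"travel": [0,0.9,0],"spin": -1},{"gripper": -0.6,"travel": [0,0.9,0],"spin": -1},{"gripper": -0.6,"travel": [0,0.9,0],"spin": -1},{"gripper": -0.6,"travel": [0,0.9,0],"spin": -1},{"gripper": -0.6,"travel": [0,0,0],"spin": -1}])

```text
clock: 13.63
position: [594.1, 265.3, 229.0]
tool_rot: [0.709, -0.704, -0.022, 0.022]
force: [-0.8, 1.7, 0.3]
opening: 67.9
```

>>> servo_tool(rows=[{"gripper": -0.6,"travel": [0,0,0],"spin": -0.7},{"gripper": -0.6,"travel": [0,0,0],"spin": 0},{"gripper": -0.6,"travel": [0,0,0],"spin": 0}])

```text
clock: 13.88
position: [596.0, 257.7, 228.4]
tool_rot: [0.707, -0.707, -0.004, 0.004]
force: [0.7, -0.6, 0.4]
opening: 68.6
```

```bash
python3 - <<'E'
from h import *
p,d,P,E=grab('wrist','h_wrist.png'); s=sense(); print(s['position'],yaw(),s['q'].round(2),s['force'],s['opening'])
np.savez('hh.npz',p=p,P=P)
E
```

```text
[596.09189508 257.38434044 228.24433368] 0.5985713174614771 [-0.25  0.75 -0.43  1.48  0.35  0.99 -0.76] [-0.50478355  0.05828942 -0.21552621] 68.12206075581958
```

View pics/h_wrist.png

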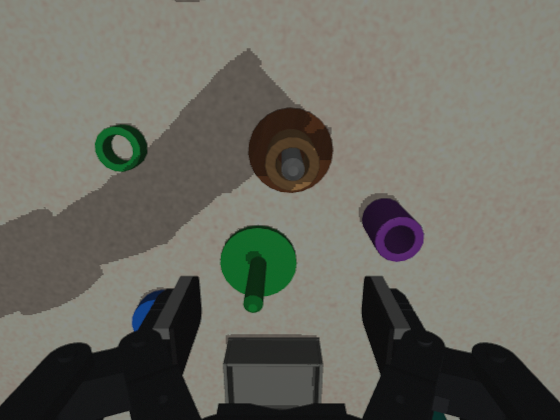

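The post is at about (290,150) with the core's ring at (292,163). The decoys are the green post (258,262) and the purple tube (398,237).

```bash
python3 - <<'E'
from h import *
f=np.load('hh.npz'); p=f['p'];P=f['P'];H=hsv(p)
box=np.zeros(P.shape[:2],bool); box[95:210,235:350]=1
for nm,lo,hi in [('disc',7,13),('core',66,74),('pin',76,100)]:
    m=box&(P[...,2]>lo)&(P[...,2]<hi)
    b=max(blobs(m,5),key=lambda b:b[1][4])[0]; q=P[b]; 
    (c,r)=cv2.minEnclosingCircle(q[:,:2].astype(np.float32)); print(nm,b.sum(),c,r,cv2.fitEllipse(q[:,:2].astype(np.float32)) if 0 else '',np.nanmedian(q[:,2]),q.mean(0))
for nm,lo,hi in [('g',55,80),('b',105,122)]:
    m=(H[...,0]>=lo)&(H[...,0]<=hi)&(H[...,1]>110)&(H[...,2]>40)&(P[...,2]>18)&(P[...,2]<26)
    for b,st,cc in blobs(m,150): print(nm,cc,cv2.minEnclosingCircle(P[b][:,:2].astype(np.float32)))
m=(P[...,2]>40)&(P[...,2]<50)
for b,st,cc in blobs(m,200): print('tray?',cc,P[b].min(0),P[b].max(0))
E
```

```text
disc 3009 (605.165771484375, 278.92193603515625) 41.95476150512695  10.113211190371999 [603.90946934 288.71914432  10.10358816]
core 1474 (605.083984375, 278.8654479980469) 22.965303421020508  69.93978710123676 [605.09125504 279.92465759  69.8836197 ]
pin 462 (604.9948120117188, 278.9507751464844) 9.15200424194336  90.83209243379014 [604.87030724 280.50308416  90.16440857]
g [117.74409044 148.01541624] ((440.4107666015625, 281.7926330566406), 21.963634490966797)
b [141.43785311 312.62429379] ((445.5386962890625, 97.2819595336914), 24.895917892456055)
tray? [384.59047619 218.86666667] [682.47148552 197.89720695  40.01961371] [718.44836504 230.79776672  49.89041295]
tray? [272.82409639 370.51204819] [534.34398407  -5.16240462  40.01153278] [644.77756689  55.13113805  46.83154929]
```

>>> servo_tool(rows=[{"gripper": -0.6,"travel": [0.36,0.86,0],"spin": -0.15},{"gripper": -0.6,"travel": [0,0,0],"spin": 0},{"gripper": -0.6,"travel": [0,0,-0.9],"spin": 0},{"gripper": -0.6,"travel": [0,0,-0.9],"spin": 0},{"gripper": -0.6,"travel": [0,0,-0.9],"spin": 0},{"gripper": -0.6,"travel": [0,0,-0.9],"spin": 0},{"gripper": -0.6,"travel": [0,0,0],"spin": 0},{"gripper": -0.6,"travel": [0,0,0],"spin": 0},{"gripper": -0.6,"travel": [0,0,0],"spin": 0}])

```text
clock: 14.68
position: [605.9, 279.4, 139.2]
tool_rot: [0.708, -0.707, -0.0, -0.001]
force: [-0.0, 0.3, 0.7]
opening: 68.1
```

```bash
python3 - <<'E'
from h import *
p,d,P,E=grab('wrist','i_wrist.png'); s=sense(); print(s['position'],yaw(),s['force'],s['opening'])
E
```

```text
[606.2118906  279.62380901 139.69994156] -0.08991698662115692 [ 0.23500707 -0.28406942 -0.04183701] 68.07390321716782
```

View pics/i_wrist.png

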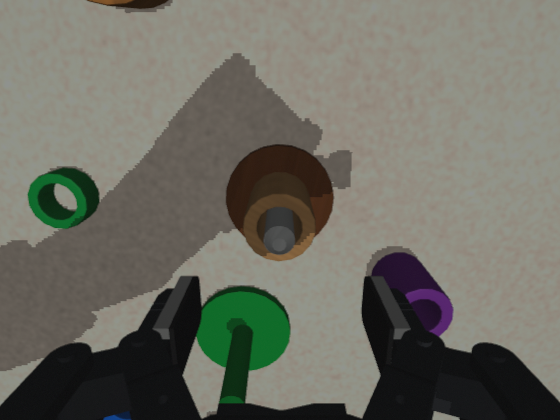

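The core is centred between the fingers at about (280,235). I'll go down and grip.

>>> servo_tool(rows=[{"gripper": -0.6,"travel": [-0.04,-0.03,-0.9],"spin": 0},{"gripper": -0.6,"travel": [0,0,-0.9],"spin": 0},{"gripper": -0.6,"travel": [0,0,-0.9],"spin": 0},{"gripper": -0.6,"travel": [0,0,-0.9],"spin": 0},{"gripper": -0.6,"travel": [0,0,-0.5],"spin": 0},{"gripper": -0.6,"travel": [0,0,0],"spin": 0},{"gripper": 1,"travel": [0,0,0],"spin": 0},{"gripper": 1,"travel": [0,0,0],"spin": 0},{"gripper": 1,"travel": [0,0,0],"spin": 0},{"gripper": 1,"travel": [0,0,0],"spin": 0},{"gripper": 1,"travel": [0,0,0],"spin": 0},{"gripper": 1,"travel": [0,0,0],"spin": 0}], force=30)

```text
clock: 15.73
position: [605.6, 279.2, 37.4]
tool_rot: [0.708, -0.706, -0.001, -0.002]
force: [-1.1, 0.1, 7.0]
opening: 44.9
```

>>> servo_tool(rows=[{"gripper": 1,"travel": [0,0,0.5],"spin": 0},{"gripper": 1,"travel": [0,0,1],"spin": 0},{"gripper": 1,"travel": [0,0,1],"spin": 0},{"gripper": 1,"travel": [0,0,1],"spin": 0},{"gripper": 1,"travel": [0,0,1],"spin": 0},{"gripper": 1,"travel": [0,0,1],"spin": 0},{"gripper": 1,"travel": [0,0,0.5],"spin": 0},{"gripper": 1,"travel": [0,0,0],"spin": 0},{"gripper": 1,"travel": [0,0,0],"spin": 0}])

```text
clock: 16.48
position: [604.1, 278.1, 185.6]
tool_rot: [0.707, -0.707, 0.0, -0.001]
force: [-0.5, -0.2, -1.2]
opening: 44.7
```

```bash
python3 - <<'E'
from h import *
p,d,P,E=grab('wrist','j_wrist.png'); s=sense(); print(s['position'],yaw(),s['force'],s['opening'])
E
```

```text
[603.47066913 277.54692202 184.29889901] -0.08152117757334627 [ 0.25537468  0.32221031 -0.63370649] 45.18921519392425
```

View pics/j_wrist.png

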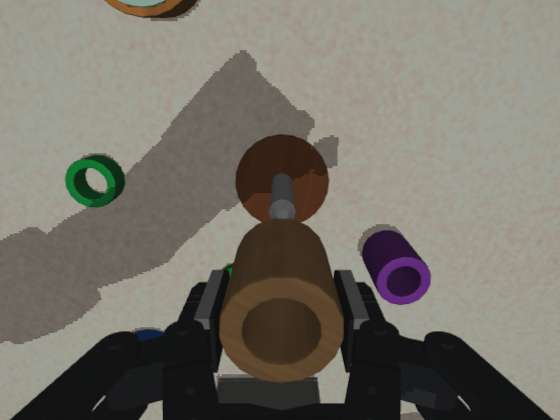

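The core is off the post and held. I'll measure the tray centre from the top view.

```bash
python3 - <<'E'
from h import *
p,d,P,E=grab('top')
m=(np.abs(P[...,0]-590)<85)&(np.abs(P[...,1]-0)<90)&(P[...,2]>36)&(P[...,2]<55)
b=max(blobs(m),key=lambda b:b[1][4])[0]
print(b.sum(),cv2.minAreaRect(P[b][:,:2].astype(np.float32)))
E
```

```text
209 ((590.2948608398438, -1.3945121765136719), (111.69284057617188, 106.52124786376953), 0.09616441279649734)
```

>>> servo_tool(rows=[{"gripper": 1,"travel": [-0.04,-0.93,0],"spin": 0},{"gripper": 1,"travel": [-0.04,-0.93,0],"spin": 0},{"gripper": 1,"travel": [-0.05,-0.93,0],"spin": 0},{"gripper": 1,"travel": [-0.05,-0.93,0],"spin": 0},{"gripper": 1,"travel": [-0.05,-0.93,0],"spin": 0},{"gripper": 1,"travel": [-0.05,-0.93,0],"spin": 0},{"gripper": 1,"travel": [-0.05,-0.93,0],"spin": 0},{"gripper": 1,"travel": [-0.05,-0.93,0],"spin": 0},{"gripper": 1,"travel": [-0.05,-0.93,0],"spin": 0},{"gripper": 1,"travel": [-0.05,-0.93,0],"spin": 0},{"gripper": 1,"travel": [-0.05,-0.93,0],"spin": 0},{"gripper": 1,"travel": [-0.05,-0.93,0],"spin": 0}])

```text
clock: 17.58
position: [588.3, -2.1, 183.5]
tool_rot: [-0.707, 0.707, -0.002, -0.001]
force: [0.4, -0.3, -0.5]
opening: 44.9
```

>>> servo_tool(rows=[{"gripper": 1,"travel": [0,0,0],"spin": 0},{"gripper": 1,"travel": [0,0,-0.9],"spin": 0},{"gripper": 1,"travel": [0,0,-0.9],"spin": 0},{"gripper": 1,"travel": [0,0,-0.9],"spin": 0},{"gripper": 1,"travel": [0,0,-0.9],"spin": 0},{"gripper": 1,"travel": [0,0,-0.9],"spin": 0},{"gripper": 1,"travel": [0,0,-0.9],"spin": 0},{"gripper": 1,"travel": [0,0,-0.4],"spin": 0},{"gripper": 1,"travel": [0,0,0],"spin": 0},{"gripper": 1,"travel": [0,0,0],"spin": 0}])

```text
clock: 18.42
position: [589.1, -0.4, 39.7]
tool_rot: [0.707, -0.707, 0.001, 0.0]
force: [0.2, 0.0, 0.9]
opening: 45.0
```

Release with a partial opening, then lift.

>>> servo_tool(rows=[{"gripper": 1,"travel": [0,0,-0.16],"spin": 0},{"gripper": 1,"travel": [0,0,0],"spin": 0},{"gripper": -0.2,"travel": [0,0,0],"spin": 0},{"gripper": -0.4,"travel": [0,0,0],"spin": 0},{"gripper": -0.4,"travel": [0,0,0],"spin": 0},{"gripper": -0.4,"travel": [0,0,0],"spin": 0},{"gripper": -0.4,"travel": [0,0,0.4],"spin": 0},{"gripper": -0.4,"travel": [0,0,1],"spin": 0},{"gripper": -0.4,"travel": [0,0,1],"spin": 0},{"gripper": -0.4,"travel": [0,0,1],"spin": 0},{"gripper": -0.4,"travel": [0,0,1],"spin": 0},{"gripper": -1,"travel": [0,0,1],"spin": 0}])

```text
clock: 19.42
position: [589.5, -0.8, 173.4]
tool_rot: [0.707, -0.707, 0.0, -0.001]
force: [-0.4, -0.1, 0.0]
opening: 70.3
```

>>> servo_tool(rows=[{"gripper": -1,"travel": [-0.9,0.2,0.4],"spin": 0},{"gripper": -1,"travel": [-0.9,0.4,0.4],"spin": 0},{"gripper": -1,"travel": [-0.9,0.7,0.2],"spin": 0},{"gripper": -1,"travel": [-0.9,0.7,0],"spin": 0},{"gripper": -1,"travel": [-0.9,0.5,0],"spin": 0},{"gripper": -1,"travel": [-0.9,0.5,0],"spin": 0},{"gripper": -1,"travel": [0,0,0],"spin": 0},{"gripper": -1,"travel": [0,0,0],"spin": 0},{"gripper": -1,"travel": [0,0,0],"spin": 0}])

```text
clock: 20.17
position: [455.5, 74.1, 197.0]
tool_rot: [-0.707, 0.707, 0.0, 0.001]
force: [0.8, -0.6, -0.4]
opening: 85.2
```

```bash
cat > rolls.py <<'E'
from h import *
import sys
nm0=sys.argv[1]
p,d,P,E=grab('wrist',nm0+'_wrist.png'); s=sense(); print(s['position'],yaw(),s['q'].round(2),s['force'],s['opening'])
H=hsv(p)
for nm,lo,hi in [('green',55,80),('blue',105,122),('yellow',22,34),('purple',125,150)]:
    m=(H[...,0]>=lo)&(H[...,0]<=hi)&(H[...,1]>110)&(H[...,2]>40)&(P[...,2]>18.5)&(P[...,2]<110)
    for b,st,cc in blobs(m,150): 
        c,r=cv2.minEnclosingCircle(P[b][:,:2].astype(np.float32)); print(nm,cc.round(),np.round(c,1),'r%.1f'%r,'z',np.nanmedian(P[b][:,2]).round(1))
p,d,P,E=grab('top',nm0+'_top.png'); H=hsv(p)
for nm,lo,hi in [('green',55,80),('blue',105,122),('yellow',22,34),('purple',125,150)]:
    m=(H[...,0]>=lo)&(H[...,0]<=hi)&(H[...,1]>110)&(H[...,2]>40)&(np.abs(P[...,1])<380)
    for b,st,cc in blobs(m,25): print('top',nm,cc.round(),plane(E,*cc,np.nanmedian(P[b][:,2])).round())
E
python3 rolls.py k
```

```text
[455.81042457  73.81580264 196.73915429] -0.15306222388205354 [ 0.02  0.56 -0.43  2.07  0.42  0.59 -0.71] [ 0.95653473  0.33341056 -0.05845157] 85.39432720666933
green [455.  84.] [571.8 156.4] r9.2 z 90.4
blue [289. 171.] [463.5  84.4] r33.8 z 22.1
yellow [265. 324.] [438.6 -75.8] r30.0 z 22.0
top green [227. 221.] [585. 167.  10.]
top green [188. 267.] [441. 280.  21.]
top yellow [306. 269.] [439. -77.  22.]
top purple [213. 179.] [707. 207.  59.]
top purple [373. 268.] [ 443. -277.   21.]
```

View pics/k_wrist.png

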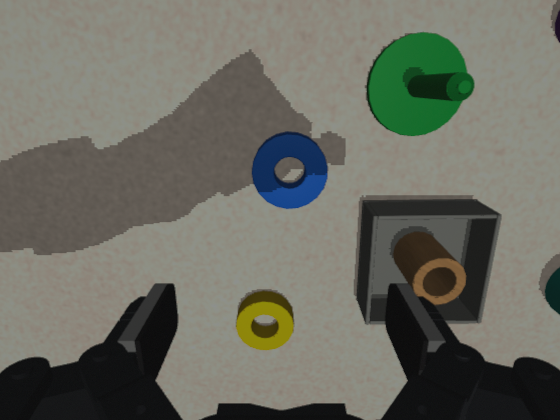

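View pics/k_top.png

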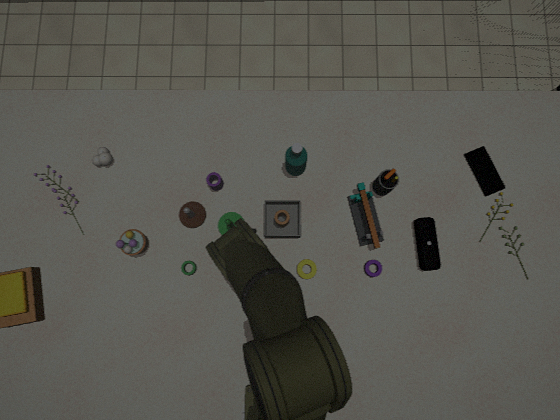

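The core stands in the tray. The blue roll was knocked aside and now sits at (463.5,84.4), pixel (289,171). I'll pick it up.

>>> servo_tool(rows=[{"gripper": -1,"travel": [0.31,0.42,0],"spin": 0},{"gripper": -1,"travel": [0,0,-0.9],"spin": 0},{"gripper": -1,"travel": [0,0,-0.9],"spin": 0},{"gripper": -1,"travel": [0,0,-0.9],"spin": 0},{"gripper": -1,"travel": [0,0,-0.9],"spin": 0},{"gripper": -1,"travel": [0,0,-0.9],"spin": 0},{"gripper": -1,"travel": [0,0,-0.9],"spin": 0},{"gripper": -1,"travel": [0,0,0],"spin": 0},{"gripper": -1,"travel": [0,0,0],"spin": 0},{"gripper": -1,"travel": [0,0,0],"spin": 0}])

```text
clock: 21.1
position: [463.2, 84.6, 62.0]
tool_rot: [0.707, -0.707, 0.0, -0.001]
force: [-0.4, 0.2, -0.3]
opening: 85.3
```

```bash
python3 rolls.py l | grep -v top
```

```text
[463.39827167  84.698053    62.31690084] -0.13216508801065655 [-0.17  0.81 -0.18  2.15  0.61  0.23 -0.9 ] [ 0.1643129   0.48877093 -0.31915425] 85.51491076040583
green [528.  97.] [567.9 163.1] r5.1 z 44.3
blue [281. 243.] [463.4  84.5] r33.9 z 22.1
```

View pics/l_wrist.png

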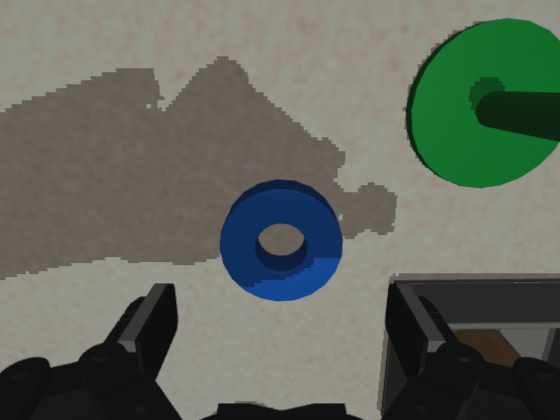

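>>> servo_tool(rows=[{"gripper": -1,"travel": [0,0,-0.8],"spin": 0},{"gripper": -1,"travel": [0,0,-0.8],"spin": 0},{"gripper": -1,"travel": [0,0,-0.6],"spin": 0},{"gripper": -1,"travel": [0,0,0],"spin": 0},{"gripper": -1,"travel": [0,0,0],"spin": 0},{"gripper": 1,"travel": [0,0,0],"spin": 0},{"gripper": 1,"travel": [0,0,0],"spin": 0},{"gripper": 1,"travel": [0,0,0],"spin": 0},{"gripper": 1,"travel": [0,0,0],"spin": 0},{"gripper": 1,"travel": [0,0,0],"spin": 0}], force=40)

```text
clock: 22.03
position: [463.2, 84.8, 8.0]
tool_rot: [0.707, -0.707, -0.0, -0.002]
force: [-0.3, -0.3, 8.2]
opening: 64.9
```

```bash
python3 rolls.py m | grep -v top
```

```text
[463.23115762  84.80894099   8.02421775] -0.14358014225020102 [-0.25  0.92 -0.05  2.16  0.67  0.07 -0.95] [-0.60446869  0.04521165  8.07409229] 65.34063758529689
blue [281. 296.] [463.   84.5] r34.1 z 22.1
```

View pics/m_wrist.png

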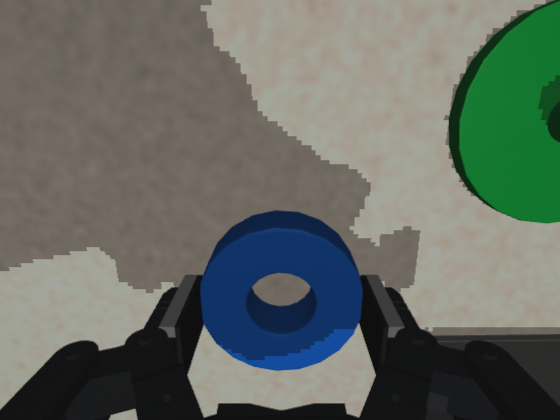

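>>> servo_tool(rows=[{"gripper": 1,"travel": [0,0,0.3],"spin": 0},{"gripper": 1,"travel": [0,0,0.8],"spin": 0},{"gripper": 1,"travel": [0,0,0.9],"spin": 0},{"gripper": 1,"travel": [0,0,0.9],"spin": 0},{"gripper": 1,"travel": [0,0,0.9],"spin": 0},{"gripper": 1,"travel": [0,0,0.9],"spin": 0},{"gripper": 1,"travel": [0,0,0.9],"spin": 0},{"gripper": 1,"travel": [0,0,0.6],"spin": 0},{"gripper": 1,"travel": [0,0,0],"spin": 0},{"gripper": 1,"travel": [0,0,0],"spin": 0}])

```text
clock: 22.97
position: [462.9, 84.3, 162.6]
tool_rot: [0.707, -0.707, -0.0, -0.002]
force: [-0.8, 1.0, -1.0]
opening: 65.0
```

>>> servo_tool(rows=[{"gripper": 1,"travel": [0.6,0.82,0],"spin": 0},{"gripper": 1,"travel": [0.6,0.82,0],"spin": 0},{"gripper": 1,"travel": [0.6,0.82,0],"spin": 0},{"gripper": 1,"travel": [0.6,0.82,0],"spin": 0},{"gripper": 1,"travel": [0.6,0.82,0],"spin": 0},{"gripper": 1,"travel": [0.6,0.82,0],"spin": 0},{"gripper": 1,"travel": [0.6,0.82,0],"spin": 0},{"gripper": 1,"travel": [0.6,0.82,0],"spin": 0},{"gripper": 1,"travel": [0.6,0.82,0],"spin": 0},{"gripper": 1,"travel": [0.3,0.4,0],"spin": 0},{"gripper": 1,"travel": [0,0,0],"spin": 0},{"gripper": 1,"travel": [0,0,0],"spin": 0}])

```text
clock: 23.97
position: [603.9, 279.0, 159.7]
tool_rot: [-0.706, 0.708, -0.001, -0.001]
force: [-0.1, 0.5, -2.0]
opening: 65.1
```

```bash
cat > held.py <<'E'
from h import *
import sys
p,d,P,E=grab('wrist',sys.argv[1]+'_wrist.png'); s=sense(); print(s['position'].round(1),round(yaw(),2),s['q'].round(2),s['force'].round(1),s['opening'].round(1))
H=hsv(p); Z=s['position'][2]
for nm,lo,hi in [('green',55,80),('blue',105,122),('yellow',22,34),('purple',125,150)]:
    m=(H[...,0]>=lo)&(H[...,0]<=hi)&(H[...,1]>100)&(H[...,2]>30)&(P[...,2]>Z+5)&(P[...,2]<Z+30)
    for b,st,cc in blobs(m,150):
        z=np.nanpercentile(P[b][:,2],50); t=b&(np.abs(P[...,2]-z)<3); 
        c,r=cv2.minEnclosingCircle(P[t][:,:2].astype(np.float32)); A=np.c_[P[t][:,:2],np.ones(t.sum())]; k=np.linalg.lstsq(A,P[t][:,2],rcond=None)[0]
        print('held',nm,cc.round(),np.round(c,1),'r%.1f'%r,'topz %.1f'%z,'tilt deg',np.degrees(k[:2]).round(1))
E
python3 held.py n
```

```text
Traceback (most recent call last):
  File "held.py", line 3, in <module>
    p,d,P,E=grab('wrist',sys.argv[1]+'_wrist.png'); s=sense(); print(s['position'].round(1),round(yaw(),2),s['q'].round(2),s['force'].round(1),s['opening'].round(1))
                                                                                                                                               ^^^^^^^^^^^^^^^^^^
AttributeError: 'float' object has no attribute 'round'
```

View pics/n_wrist.png

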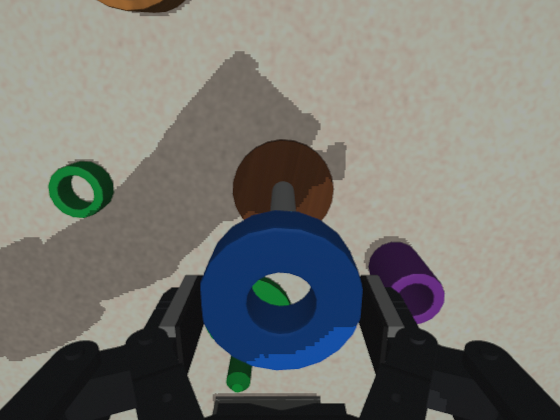

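```bash
sed -i "s/s\['opening'\].round(1)/s['opening']/" held.py; python3 held.py n2
```

```text
[603.9 277.4 160.2] -0.11 [-0.28  0.85 -0.42  1.49  0.41  0.89 -0.84] [-0.5 -0.7  0.2] 65.02522705266742
held blue [281. 295.] [603.9 277.6] r34.1 topz 173.7 tilt deg [-0.2 -0.3]
```

The blue roll is held flat and is 1.2 mm off in x and 1.3 mm off in y. I'll correct that and lower it over the pin.

>>> servo_tool(rows=[{"gripper": 1,"travel": [0.05,0.05,0],"spin": 0},{"gripper": 1,"travel": [0,0,-0.8],"spin": 0},{"gripper": 1,"travel": [0,0,-0.8],"spin": 0},{"gripper": 1,"travel": [0,0,0],"spin": 0},{"gripper": 1,"travel": [0,0,-0.5],"spin": 0},{"gripper": 1,"travel": [0,0,-0.5],"spin": 0},{"gripper": 1,"travel": [0,0,-0.5],"spin": 0},{"gripper": 1,"travel": [0,0,-0.5],"spin": 0},{"gripper": 1,"travel": [0,0,0],"spin": 0}])

```text
clock: 24.82
position: [604.4, 279.3, 68.2]
tool_rot: [-0.706, 0.708, -0.002, -0.001]
force: [-0.9, -0.0, -1.3]
opening: 64.8
```

>>> servo_tool(rows=[{"gripper": 1,"travel": [0,0,-0.5],"spin": 0},{"gripper": 1,"travel": [0,0,-0.5],"spin": 0},{"gripper": 1,"travel": [0,0,-0.5],"spin": 0},{"gripper": 1,"travel": [0,0,-0.2],"spin": 0},{"gripper": 1,"travel": [0,0,0],"spin": 0},{"gripper": 1,"travel": [0,0,0],"spin": 0}])

```text
clock: 25.32
position: [606.0, 280.5, 28.4]
tool_rot: [-0.707, 0.707, -0.001, 0.0]
force: [0.1, 0.1, -1.0]
opening: 64.8
```

```bash
python3 held.py o
```

```text
[606.4 280.8  29. ] -0.09 [-0.32  1.02 -0.35  1.54  0.49  0.67 -0.91] [ 0.6  0.4 -0.5] 64.94761590282182
held blue [282. 286.] [606.  280.2] r34.1 topz 42.2 tilt deg [-0.2 -0.2]
```

View pics/o_wrist.png

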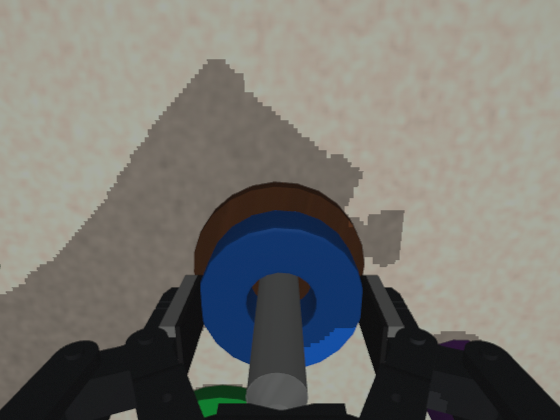

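The roll is threaded with its underside about 20 mm up, 10 mm above its seat. I'll lower it slightly more and release.

>>> servo_tool(rows=[{"gripper": 1,"travel": [-0.04,-0.06,-0.12],"spin": 0},{"gripper": 1,"travel": [0,0,0],"spin": 0},{"gripper": 1,"travel": [0,0,0],"spin": 0},{"gripper": -1,"travel": [0,0,0],"spin": 0},{"gripper": -1,"travel": [0,0,0],"spin": 0},{"gripper": -1,"travel": [0,0,0],"spin": 0},{"gripper": -1,"travel": [0,0,0],"spin": 0},{"gripper": -1,"travel": [0,0,0],"spin": 0}])

```text
clock: 26.03
position: [605.3, 279.1, 25.9]
tool_rot: [0.707, -0.707, 0.0, -0.001]
force: [0.3, -0.7, -0.2]
opening: 85.5
```

```bash
python3 rolls.py p
```

```text
[605.20274655 279.01289428  25.88821702] -0.08976528613899791 [-0.32  1.02 -0.35  1.54  0.5   0.66 -0.91] [ 0.36024206  0.37494318 -0.2278036 ] 85.70892429485548
blue [282. 275.] [605.5 279.1] r34.0 z 32.0
top green [233. 224.] [575. 148.  10.]
top yellow [306. 269.] [439. -77.  22.]
top purple [213. 179.] [706. 206.  60.]
top purple [373. 268.] [ 443. -277.   21.]
```

View pics/p_wrist.png

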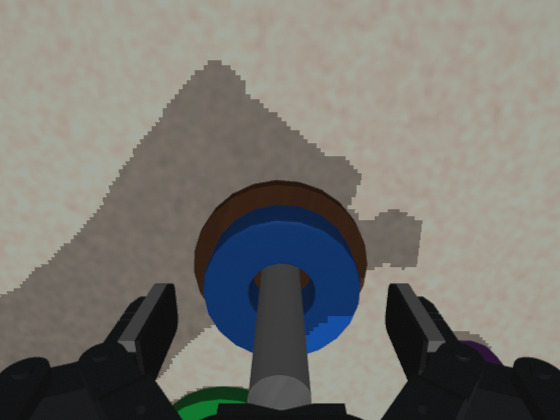

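Blue is home: its top is at 32.0 mm and its centre at (605.5,279.1). Next is yellow.

>>> servo_tool(rows=[{"gripper": -1,"travel": [0,0,0.6],"spin": 0},{"gripper": -1,"travel": [0,0,1],"spin": 0},{"gripper": -1,"travel": [0,0,1],"spin": 0},{"gripper": -1,"travel": [0,0,1],"spin": 0},{"gripper": -1,"travel": [0,0,1],"spin": 0},{"gripper": -1,"travel": [-0.2,-0.4,1],"spin": 0},{"gripper": -1,"travel": [-0.4,-0.9,0.4],"spin": 0},{"gripper": -1,"travel": [-0.45,-1,0],"spin": 0},{"gripper": -1,"travel": [-0.45,-1,0],"spin": 0},{"gripper": -1,"travel": [-0.45,-1,0],"spin": 0},{"gripper": -1,"travel": [-0.45,-1,0],"spin": 0},{"gripper": -1,"travel": [-0.45,-1,0],"spin": 0}])

```text
clock: 27.13
position: [533.5, 120.4, 177.1]
tool_rot: [0.707, -0.707, -0.0, -0.001]
force: [-0.3, -0.5, 0.3]
opening: 85.1
```

>>> servo_tool(rows=[{"gripper": -1,"travel": [-0.45,-1,0],"spin": 0},{"gripper": -1,"travel": [-0.45,-1,0],"spin": 0},{"gripper": -1,"travel": [-0.45,-1,0],"spin": 0},{"gripper": -1,"travel": [-0.45,-1,0],"spin": 0},{"gripper": -1,"travel": [-0.45,-1,0],"spin": 0},{"gripper": -1,"travel": [-0.45,-1,0],"spin": 0},{"gripper": -1,"travel": [-0.45,-1,0],"spin": 0},{"gripper": -1,"travel": [-0.3,-0.8,0],"spin": 0},{"gripper": -1,"travel": [-0.3,-0.3,0],"spin": 0},{"gripper": -1,"travel": [0,0,0],"spin": 0},{"gripper": -1,"travel": [0,0,0],"spin": 0},{"gripper": -1,"travel": [0,0,0],"spin": 0}])

```text
clock: 28.13
position: [441.4, -79.3, 176.3]
tool_rot: [0.708, -0.707, -0.001, -0.001]
force: [0.6, 0.7, -0.5]
opening: 85.4
```

```bash
python3 rolls.py q
```

```text
[441.38199733 -79.17282839 176.20647552] 0.07145433845613744 [ 0.37  0.59 -0.46  2.13  0.52  0.52 -0.47] [-0.94366645 -0.39049362  0.47552003] 85.31471616088103
yellow [277. 185.] [438.7 -76.3] r29.8 z 22.0
purple [282. 377.] [ 442.8 -276.5] r26.0 z 22.0
top green [231. 225.] [572. 154.  10.]
top green [189. 267.] [442. 278.  21.]
top blue [191. 213.] [605. 275.  31.]
top purple [213. 179.] [705. 206.  60.]
top purple [373. 268.] [ 443. -276.   22.]
```

View pics/q_wrist.png

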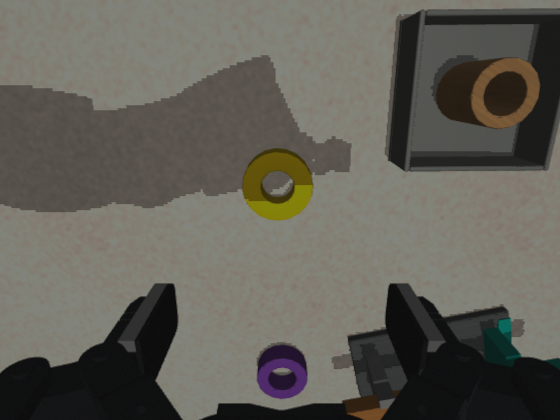

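Yellow is at (277,185), world position (438.7,-76.3).

>>> servo_tool(rows=[{"gripper": -1,"travel": [-0.11,0.11,-0.6],"spin": 0},{"gripper": -1,"travel": [0,0,-0.9],"spin": 0},{"gripper": -1,"travel": [0,0,-0.9],"spin": 0},{"gripper": -1,"travel": [0,0,-0.9],"spin": 0},{"gripper": -1,"travel": [0,0,-0.9],"spin": 0},{"gripper": -1,"travel": [0,0,-0.9],"spin": 0},{"gripper": -1,"travel": [0,0,-0.9],"spin": 0},{"gripper": -1,"travel": [0,0,-0.7],"spin": 0},{"gripper": -1,"travel": [0,0,0],"spin": 0},{"gripper": -1,"travel": [0,0,0],"spin": 0}])

```text
clock: 29.07
position: [439.2, -77.7, 20.9]
tool_rot: [0.707, -0.707, 0.001, 0.001]
force: [0.0, -0.3, -0.2]
opening: 85.2
```

```bash
python3 rolls.py r|grep -v top
```

```text
[439.29274535 -78.0236654   21.46386015] -0.017421202490426294 [ 0.1   0.89 -0.05  2.23  1.08  0.04 -1.01] [ 0.18358579  0.09375769 -0.26941196] 85.68613613617188
yellow [279. 278.] [438.2 -76.3] r30.3 z 22.0
```

The wrist joint q6 is at its 0.04 limit here, so the tool stays at z 21. I'll go up and turn the jaws so the elbow swings out.

>>> servo_tool(rows=[{"gripper": -1,"travel": [0,0,0.9],"spin": 0},{"gripper": -1,"travel": [0,0,0.9],"spin": 0},{"gripper": -1,"travel": [0,0,0.9],"spin": 0},{"gripper": -1,"travel": [0,0,0.9],"spin": 0},{"gripper": -1,"travel": [0,0,0.9],"spin": 1},{"gripper": -1,"travel": [0,0,0],"spin": 1},{"gripper": -1,"travel": [0,0,0],"spin": 1},{"gripper": -1,"travel": [0,0,0],"spin": 1},{"gripper": -1,"travel": [0,0,0],"spin": 1},{"gripper": -1,"travel": [0,0,0],"spin": 1},{"gripper": -1,"travel": [0,0,0],"spin": 1},{"gripper": -1,"travel": [0,0,0],"spin": 1}])

```text
clock: 30.17
position: [438.2, -78.9, 134.7]
tool_rot: [-0.679, 0.68, 0.195, -0.196]
force: [0.1, -0.8, 0.7]
opening: 85.4
```

>>> servo_tool(rows=[{"gripper": -1,"travel": [0,0,0],"spin": 1},{"gripper": -1,"travel": [0,0,0],"spin": 1},{"gripper": -1,"travel": [0,0,0],"spin": 1},{"gripper": -1,"travel": [0,0,0],"spin": 1},{"gripper": -1,"travel": [0,0,0],"spin": 1},{"gripper": -1,"travel": [0,0,0],"spin": 1},{"gripper": -1,"travel": [0,0,0],"spin": 1},{"gripper": -1,"travel": [0,0,0],"spin": 1},{"gripper": -1,"travel": [0,0,0],"spin": 1},{"gripper": -1,"travel": [0,0,0],"spin": 1},{"gripper": -1,"travel": [0,0,0],"spin": 1},{"gripper": -1,"travel": [0,0,0],"spin": 1}])

```text
clock: 31.17
position: [438.0, -79.0, 134.7]
tool_rot: [-0.54, 0.542, 0.454, -0.456]
force: [-0.4, 0.9, 0.3]
opening: 84.9
```

```bash
python3 rolls.py s|grep -v top
```

```text
[437.93533996 -79.04642974 134.53877154] 80.27911465593938 [ 0.62  0.79 -0.91  2.16  1.03  0.71  0.39] [ 0.23080525 -0.53213976  0.03573194] 85.5746772726229
yellow [285. 203.] [438.1 -76.4] r29.8 z 22.0
purple [ 30. 251.] [ 442.8 -276.5] r26.6 z 22.0
```

With the elbow out, q6 is 0.71. I'll descend with the jaws along y.

>>> servo_tool(rows=[{"gripper": -1,"travel": [0.01,0.11,-0.6],"spin": 0},{"gripper": -1,"travel": [0,0,-0.8],"spin": 0},{"gripper": -1,"travel": [0,0,-0.8],"spin": 0},{"gripper": -1,"travel": [0,0,-0.8],"spin": 0},{"gripper": -1,"travel": [0,0,-0.8],"spin": 0},{"gripper": -1,"travel": [0,0,0],"spin": 0},{"gripper": -1,"travel": [0,0,0],"spin": 0}])

```text
clock: 31.85
position: [438.2, -76.2, 38.9]
tool_rot: [-0.542, 0.543, 0.453, -0.455]
force: [-0.4, 0.8, 0.8]
opening: 85.2
```

```bash
python3 rolls.py t|grep -v top
```

```text
[438.84879456 -76.10750157  39.5539872 ] 79.87288876253358 [ 0.51  0.95 -0.74  2.21  1.38  0.59  0.07] [ 0.16447825 -0.38573512 -0.43075084] 85.12798746496173
yellow [280. 262.] [438.2 -76.4] r30.1 z 22.0
```

>>> servo_tool(rows=[{"gripper": -1,"travel": [-0.02,0,-0.7],"spin": 0},{"gripper": -1,"travel": [0,0,-0.6],"spin": 0},{"gripper": -1,"travel": [0,0,0],"spin": 0},{"gripper": -1,"travel": [0,0,0],"spin": 0},{"gripper": 1,"travel": [0,0,0],"spin": 0},{"gripper": 1,"travel": [0,0,0],"spin": 0},{"gripper": 1,"travel": [0,0,0],"spin": 0},{"gripper": 1,"travel": [0,0,0],"spin": 0},{"gripper": 1,"travel": [0,0,0],"spin": 0},{"gripper": 1,"travel": [0,0,0],"spin": 0}])

```text
clock: 32.78
position: [439.0, -76.3, 7.9]
tool_rot: [-0.54, 0.544, 0.454, -0.454]
force: [-0.5, -1.0, 12.3]
opening: 58.4
```

```bash
python3 rolls.py u|grep -v top
```

```text
[438.98531173 -76.26381049   7.95871147] 79.95599734874435 [ 0.49  1.02 -0.71  2.22  1.52  0.59 -0.05] [-1.3656953  -1.01128002 11.60057962] 58.47033927137292
yellow [281. 295.] [438.2 -76.3] r30.4 z 22.0
```

View pics/u_wrist.png

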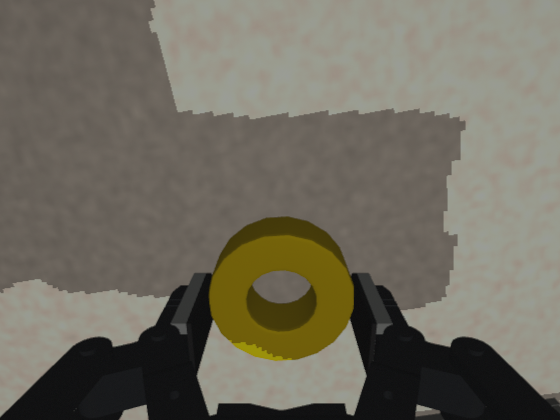

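>>> servo_tool(rows=[{"gripper": 1,"travel": [0,0,0.3],"spin": 0},{"gripper": 1,"travel": [0,0,0.8],"spin": 0},{"gripper": 1,"travel": [0,0,1],"spin": 0},{"gripper": 1,"travel": [0,0,1],"spin": 0},{"gripper": 1,"travel": [0,0,1],"spin": 0},{"gripper": 1,"travel": [0,0,1],"spin": 0},{"gripper": 1,"travel": [0,0,1],"spin": 0},{"gripper": 1,"travel": [0.2,0.44,0.5],"spin": 0},{"gripper": 1,"travel": [0.4,0.89,0],"spin": 0},{"gripper": 1,"travel": [0.4,0.89,0],"spin": 0},{"gripper": 1,"travel": [0.4,0.89,0],"spin": 0},{"gripper": 1,"travel": [0.4,0.89,0],"spin": 0}])

```text
clock: 33.88
position: [483.4, 24.7, 172.1]
tool_rot: [-0.541, 0.543, 0.454, -0.455]
force: [0.5, -0.9, -0.0]
opening: 57.9
```

>>> servo_tool(rows=[{"gripper": 1,"travel": [0.42,0.89,0],"spin": 0},{"gripper": 1,"travel": [0.42,0.89,0],"spin": 0},{"gripper": 1,"travel": [0.42,0.89,0],"spin": 0},{"gripper": 1,"travel": [0.42,0.89,0],"spin": 0},{"gripper": 1,"travel": [0.42,0.89,0],"spin": 0},{"gripper": 1,"travel": [0.42,0.89,0],"spin": 0},{"gripper": 1,"travel": [0.42,0.89,0],"spin": 0},{"gripper": 1,"travel": [0.42,0.89,0],"spin": 0},{"gripper": 1,"travel": [0.42,0.89,0],"spin": 0},{"gripper": 1,"travel": [0.42,0.89,0],"spin": 0},{"gripper": 1,"travel": [0.42,0.89,0],"spin": 0},{"gripper": 1,"travel": [0.1,0.1,0],"spin": 0}])

```text
clock: 34.88
position: [601.0, 276.8, 172.3]
tool_rot: [0.542, -0.541, -0.456, 0.454]
force: [-0.2, 1.2, -1.1]
opening: 58.1
```

>>> servo_tool(rows=[{"gripper": 1,"travel": [0,0,0],"spin": 0},{"gripper": 1,"travel": [0,0,0],"spin": 0},{"gripper": 1,"travel": [0,0,0],"spin": 0}])

```text
clock: 35.13
position: [601.1, 269.1, 171.2]
tool_rot: [-0.541, 0.544, 0.453, -0.455]
force: [0.1, 0.2, -0.7]
opening: 58.4
```

```bash
python3 held.py v
```

```text
[601.1 269.1 171.2] 79.86 [-0.07  0.94 -0.88  1.49  0.78  1.1   0.27] [-0.7 -0.5 -0.4] 58.2908459101004
held yellow [281. 293.] [600.3 269. ] r30.2 topz 184.9 tilt deg [ 0.  -0.2]
```

View pics/v_wrist.png

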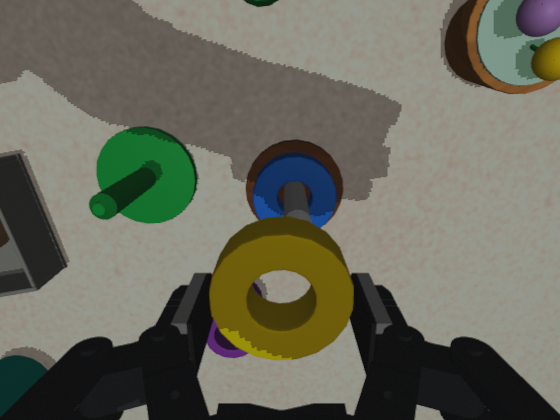

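Yellow is held flat. I'll correct by +4.8 mm in x and +9.9 mm in y, then lower it onto blue.

>>> servo_tool(rows=[{"gripper": 1,"travel": [0.19,0.4,0],"spin": 0},{"gripper": 1,"travel": [0,0,0],"spin": 0},{"gripper": 1,"travel": [0,0,-0.8],"spin": 0},{"gripper": 1,"travel": [0,0,-0.8],"spin": 0},{"gripper": 1,"travel": [0,0,-0.6],"spin": 0},{"gripper": 1,"travel": [0,0,0],"spin": 0},{"gripper": 1,"travel": [0,0,0],"spin": 0}])

```text
clock: 35.77
position: [605.6, 280.1, 115.6]
tool_rot: [-0.541, 0.543, 0.453, -0.455]
force: [0.3, 1.2, 0.1]
opening: 58.2
```

```bash
python3 held.py w
```

```text
[606.2 281.  116.7] 79.9 [-0.1   1.01 -0.85  1.5   0.84  1.03  0.23] [ 0.1  1.1 -0.3] 58.152080307771264
held yellow [281. 293.] [605.3 280. ] r30.5 topz 129.4 tilt deg [-0.  -0.1]
```

>>> servo_tool(rows=[{"gripper": 1,"travel": [0,-0.05,-0.6],"spin": 0},{"gripper": 1,"travel": [0,0,-0.6],"spin": 0},{"gripper": 1,"travel": [0,0,-0.6],"spin": 0},{"gripper": 1,"travel": [0,0,-0.6],"spin": 0},{"gripper": 1,"travel": [0,0,-0.4],"spin": 0},{"gripper": 1,"travel": [0,0,0],"spin": 0},{"gripper": 1,"travel": [0,0,0],"spin": 0}])

```text
clock: 36.4
position: [605.6, 279.7, 45.2]
tool_rot: [-0.541, 0.543, 0.453, -0.455]
force: [0.3, 0.8, 0.1]
opening: 58.1
```

```bash
python3 held.py x
```

```text
[606.  280.2  46.2] 79.93 [-0.12  1.1  -0.79  1.52  0.92  0.93  0.18] [-0.2  0.9 -0.4] 58.166709172846694
held yellow [282. 284.] [604.9 279.6] r30.5 topz 59.0 tilt deg [ 0.1 -0.1]
```

>>> servo_tool(rows=[{"gripper": 1,"travel": [0,0,-0.12],"spin": 0},{"gripper": 1,"travel": [0,0,0],"spin": 0},{"gripper": 1,"travel": [0,0,0],"spin": 0},{"gripper": -1,"travel": [0,0,0],"spin": 0},{"gripper": -1,"travel": [0,0,0],"spin": 0},{"gripper": -1,"travel": [0,0,0],"spin": 0},{"gripper": -1,"travel": [0,0,0],"spin": 0},{"gripper": -1,"travel": [0,0,0],"spin": 0}])

```text
clock: 37.12
position: [606.1, 279.8, 43.4]
tool_rot: [-0.541, 0.543, 0.454, -0.455]
force: [-0.2, 0.8, -0.3]
opening: 85.3
```

```bash
python3 rolls.py y
```

```text
[606.12199078 279.77973621  43.35350798] 79.91847294146079 [-0.12  1.1  -0.79  1.53  0.92  0.92  0.17] [0.89256348 0.31432554 0.32792542] 85.28215794645926
green [ 18. 244.] [571.4 157.9] r9.1 z 31.9
blue [270. 221.] [603.  278.6] r33.3 z 31.6
yellow [282. 276.] [605.3 280.2] r30.1 z 53.9
purple [194. 406.] [687.8 213.3] r13.9 z 25.2
top green [188. 267.] [441. 279.  22.]
top yellow [187. 219.] [584. 281.  53.]
top purple [214. 176.] [716. 204.  60.]
top purple [373. 268.] [ 443. -276.   21.]
```

View pics/y_wrist.png

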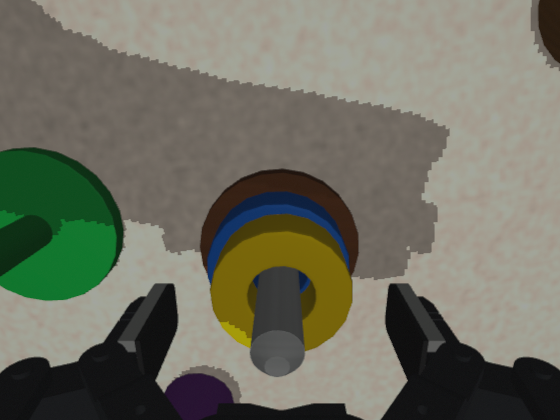

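Yellow is home on blue with its top at 53.9 mm. Next is purple at (443,-276).

>>> servo_tool(rows=[{"gripper": -1,"travel": [0,0,0.6],"spin": 0},{"gripper": -1,"travel": [0,0,1],"spin": 0},{"gripper": -1,"travel": [0,0,1],"spin": 0},{"gripper": -1,"travel": [0,0,1],"spin": 0},{"gripper": -1,"travel": [-0.2,-0.5,1],"spin": 0},{"gripper": -1,"travel": [-0.28,-0.97,0.8],"spin": 0},{"gripper": -1,"travel": [-0.28,-0.97,0],"spin": 0},{"gripper": -1,"travel": [-0.28,-0.97,0],"spin": 0},{"gripper": -1,"travel": [-0.28,-0.97,0],"spin": 0},{"gripper": -1,"travel": [-0.28,-0.97,0],"spin": 0},{"gripper": -1,"travel": [-0.28,-0.97,0],"spin": 0},{"gripper": -1,"travel": [-0.28,-0.97,0],"spin": 0}])

```text
clock: 38.22
position: [551.8, 96.6, 179.5]
tool_rot: [-0.541, 0.543, 0.454, -0.455]
force: [0.7, -1.2, 0.3]
opening: 85.6
```

>>> servo_tool(rows=[{"gripper": -1,"travel": [-0.28,-0.97,0],"spin": 0},{"gripper": -1,"travel": [-0.28,-0.97,0],"spin": 0},{"gripper": -1,"travel": [-0.28,-0.97,0],"spin": 0},{"gripper": -1,"travel": [-0.28,-0.97,0],"spin": 0},{"gripper": -1,"travel": [-0.28,-0.97,0],"spin": 0},{"gripper": -1,"travel": [-0.28,-0.97,0],"spin": 0},{"gripper": -1,"travel": [-0.28,-0.97,0],"spin": 0},{"gripper": -1,"travel": [-0.28,-0.97,0],"spin": 0},{"gripper": -1,"travel": [-0.28,-0.97,0],"spin": 0},{"gripper": -1,"travel": [-0.28,-0.97,0],"spin": 0},{"gripper": -1,"travel": [-0.28,-0.97,0],"spin": 0},{"gripper": -1,"travel": [-0.28,-0.97,0],"spin": 0}])

```text
clock: 39.22
position: [467.9, -194.7, 179.4]
tool_rot: [-0.54, 0.543, 0.454, -0.455]
force: [-0.5, -0.4, 0.3]
opening: 85.2
```

>>> servo_tool(rows=[{"gripper": -1,"travel": [-0.28,-0.97,0],"spin": 0},{"gripper": -1,"travel": [-0.28,-0.97,0],"spin": 0},{"gripper": -1,"travel": [-0.28,-0.97,0],"spin": 0},{"gripper": -1,"travel": [0,0,0],"spin": 0},{"gripper": -1,"travel": [0,0,0],"spin": 0},{"gripper": -1,"travel": [0,0,0],"spin": 0}])

```text
clock: 39.72
position: [447.6, -265.6, 179.1]
tool_rot: [-0.541, 0.543, 0.454, -0.455]
force: [0.4, 0.6, -0.1]
opening: 85.6
```

```bash
python3 rolls.py aa
```

```text
[ 447.75156566 -265.06192449  179.07797164] 80.02094622961928 [ 1.    0.8  -0.98  1.91  0.85  0.91  0.99] [ 0.43652818 -0.31467827  1.40676805] 85.30424617874485
purple [267. 183.] [ 441.9 -277.5] r25.6 z 22.0
top green [231. 225.] [572. 154.  10.]
top green [188. 267.] [441. 279.  21.]
top blue [197. 215.] [599. 258.  31.]
top yellow [189. 212.] [605. 277.  54.]
top purple [213. 179.] [706. 206.  60.]
top purple [372. 272.] [ 431. -273.   22.]
```

View pics/aa_wrist.png

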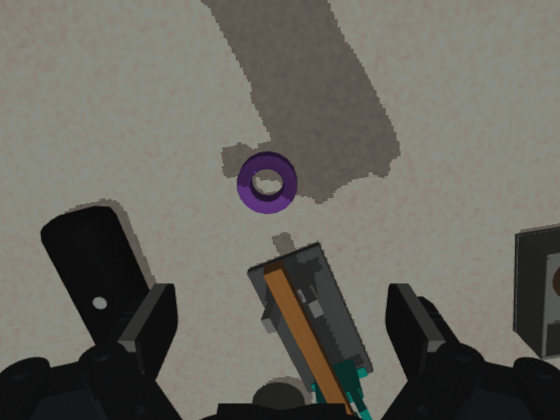

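Purple is at pixel (267,183), world position (442,-277).

>>> servo_tool(rows=[{"gripper": -0.8,"travel": [-0.23,-0.49,-0.3],"spin": 0},{"gripper": -0.8,"travel": [0,0,-0.9],"spin": 0},{"gripper": -0.8,"travel": [0,0,-0.9],"spin": 0},{"gripper": -0.8,"travel": [0,0,-0.9],"spin": 0},{"gripper": -0.8,"travel": [0,0,-0.9],"spin": 0},{"gripper": -0.8,"travel": [0,0,-0.9],"spin": 0},{"gripper": -0.8,"travel": [0,0,-0.5],"spin": 0},{"gripper": -0.8,"travel": [0,0,0],"spin": 0},{"gripper": -0.8,"travel": [0,0,0],"spin": 0}])

```text
clock: 40.57
position: [440.8, -278.3, 45.2]
tool_rot: [-0.541, 0.542, 0.453, -0.455]
force: [0.1, -0.3, 0.5]
opening: 76.7
```

```bash
python3 rolls.py ab|grep -v top
```

```text
[ 441.56530768 -278.4473133    46.01346212] 79.95037531905493 [ 0.93  0.99 -0.79  1.99  1.15  0.71  0.77] [ 0.87892571 -0.00442507 -1.00836604] 77.23740483128702
purple [283. 259.] [ 442.1 -277.7] r26.0 z 22.0
```

View pics/ab_wrist.png

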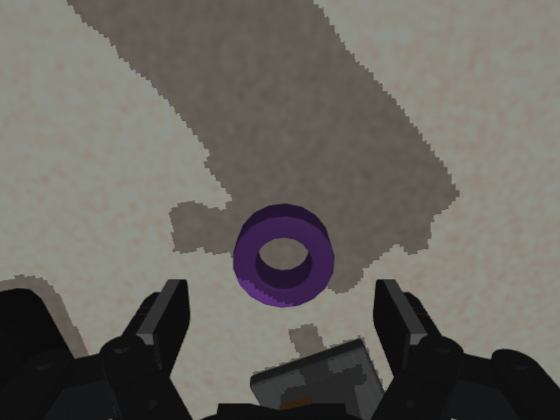

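>>> servo_tool(rows=[{"gripper": -0.8,"travel": [0.03,0.02,-0.8],"spin": 0},{"gripper": -0.8,"travel": [0,0,-0.64],"spin": 0},{"gripper": -0.8,"travel": [0,0,0],"spin": 0},{"gripper": -0.8,"travel": [0,0,0],"spin": 0},{"gripper": 1,"travel": [0,0,0],"spin": 0},{"gripper": 1,"travel": [0,0,0],"spin": 0},{"gripper": 1,"travel": [0,0,0],"spin": 0},{"gripper": 1,"travel": [0,0,0],"spin": 0},{"gripper": 1,"travel": [0,0,0],"spin": 0},{"gripper": 1,"travel": [0,0,0],"spin": 0}])

```text
clock: 41.5
position: [442.9, -278.2, 11.6]
tool_rot: [-0.54, 0.544, 0.454, -0.455]
force: [-2.0, -0.5, 8.0]
opening: 50.1
```

>>> servo_tool(rows=[{"gripper": 1,"travel": [0,0,0.3],"spin": 0},{"gripper": 1,"travel": [0,0,0.8],"spin": 0},{"gripper": 1,"travel": [0,0,1],"spin": 0},{"gripper": 1,"travel": [0,0,1],"spin": 0},{"gripper": 1,"travel": [0,0,1],"spin": 0},{"gripper": 1,"travel": [0,0,1],"spin": 0},{"gripper": 1,"travel": [0,0,1],"spin": 0},{"gripper": 1,"travel": [0,0,0.9],"spin": 0},{"gripper": 1,"travel": [0,0,0],"spin": 0}])

```text
clock: 42.25
position: [444.7, -278.0, 189.7]
tool_rot: [-0.538, 0.545, 0.455, -0.453]
force: [0.5, 0.4, 0.7]
opening: 49.7
```

```bash
python3 held.py ac
```

```text
[ 443.5 -278.2  187.6] 79.92 [ 1.03  0.79 -0.98  1.9   0.84  0.92  1.03] [-0.9 -0.  -0.3] 49.944817363246784
held purple [281. 290.] [ 444.  -277.7] r26.2 topz 199.8 tilt deg [ 0.5 -0.2]
```

View pics/ac_wrist.png

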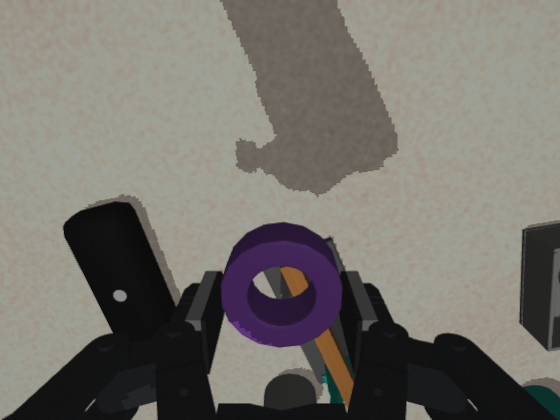

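>>> servo_tool(rows=[{"gripper": 1,"travel": [0.1,0.4,0],"spin": 0},{"gripper": 1,"travel": [0.27,0.93,0],"spin": 0},{"gripper": 1,"travel": [0.27,0.93,0],"spin": 0},{"gripper": 1,"travel": [0.27,0.93,0],"spin": 0},{"gripper": 1,"travel": [0.27,0.93,0],"spin": 0},{"gripper": 1,"travel": [0.27,0.93,0],"spin": 0},{"gripper": 1,"travel": [0.27,0.93,0],"spin": 0},{"gripper": 1,"travel": [0.27,0.93,0],"spin": 0},{"gripper": 1,"travel": [0.27,0.93,0],"spin": 0},{"gripper": 1,"travel": [0.27,0.93,0],"spin": 0},{"gripper": 1,"travel": [0.27,0.93,0],"spin": 0},{"gripper": 1,"travel": [0.27,0.93,0],"spin": 0}])

```text
clock: 43.3
position: [517.8, -10.4, 183.6]
tool_rot: [-0.541, 0.542, 0.453, -0.456]
force: [0.9, 0.6, -0.4]
opening: 49.8
```

>>> servo_tool(rows=[{"gripper": 1,"travel": [0.27,0.93,0],"spin": 0},{"gripper": 1,"travel": [0.27,0.93,0],"spin": 0},{"gripper": 1,"travel": [0.27,0.93,0],"spin": 0},{"gripper": 1,"travel": [0.27,0.93,0],"spin": 0},{"gripper": 1,"travel": [0.27,0.93,0],"spin": 0},{"gripper": 1,"travel": [0.27,0.93,0],"spin": 0},{"gripper": 1,"travel": [0.27,0.93,0],"spin": 0},{"gripper": 1,"travel": [0.27,0.93,0],"spin": 0},{"gripper": 1,"travel": [0.27,0.93,0],"spin": 0},{"gripper": 1,"travel": [0.27,0.93,0],"spin": 0},{"gripper": 1,"travel": [0.27,0.93,0],"spin": 0},{"gripper": 1,"travel": [0.27,0.93,0],"spin": 0}])

```text
clock: 44.3
position: [598.5, 268.3, 183.1]
tool_rot: [-0.541, 0.542, 0.453, -0.456]
force: [-0.0, 0.4, -0.5]
opening: 50.0
```

>>> servo_tool(rows=[{"gripper": 1,"travel": [0.25,0.5,0],"spin": 0},{"gripper": 1,"travel": [0,0,0],"spin": 0},{"gripper": 1,"travel": [0,0,0],"spin": 0},{"gripper": 1,"travel": [0,0,0],"spin": 0}])

```text
clock: 44.63
position: [605.2, 278.1, 183.5]
tool_rot: [-0.541, 0.543, 0.452, -0.456]
force: [0.5, -0.1, -0.5]
opening: 50.1
```

```bash
python3 held.py ad
```

```text
[605.5 277.7 183.9] 79.88 [-0.08  0.93 -0.88  1.45  0.76  1.12  0.29] [ 0.4 -0.1 -0.3] 50.14610134501851
held purple [281. 290.] [604.6 278.4] r26.2 topz 193.7 tilt deg [ 0.  -0.1]
```

View pics/ad_wrist.png

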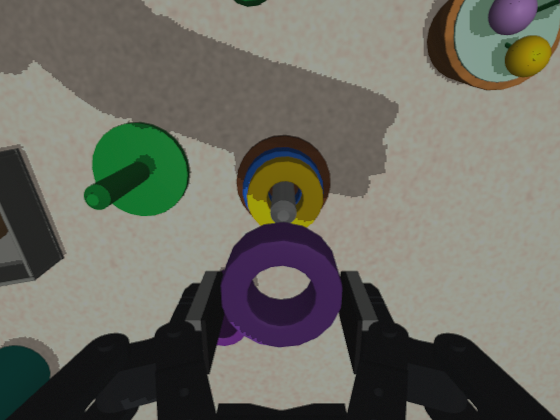

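>>> servo_tool(rows=[{"gripper": 1,"travel": [0.02,0.02,-0.6],"spin": 0},{"gripper": 1,"travel": [0,0,-0.8],"spin": 0},{"gripper": 1,"travel": [0,0,-0.8],"spin": 0},{"gripper": 1,"travel": [0,0,0],"spin": 0},{"gripper": 1,"travel": [0,0,-0.6],"spin": 0},{"gripper": 1,"travel": [0,0,-0.6],"spin": 0},{"gripper": 1,"travel": [0,0,-0.6],"spin": 0},{"gripper": 1,"travel": [0,0,-0.6],"spin": 0},{"gripper": 1,"travel": [0,0,0],"spin": 0},{"gripper": 1,"travel": [0,0,0],"spin": 0}])

```text
clock: 45.52
position: [606.1, 279.5, 68.7]
tool_rot: [-0.541, 0.543, 0.453, -0.455]
force: [-0.8, 0.2, -0.7]
opening: 49.8
```

```bash
python3 held.py ae
```

```text
[606.4 279.9  69.6] 79.92 [-0.12  1.06 -0.8   1.52  0.88  0.95  0.2 ] [0.9 0.  0.1] 50.14752243210412
held purple [281. 289.] [605.6 279.9] r26.4 topz 79.4 tilt deg [-0.1  0.9]
```

Its underside is 3 mm above yellow. I'll lower it 2 mm and release.

>>> servo_tool(rows=[{"gripper": 1,"travel": [-0.01,-0.03,-0.08],"spin": 0},{"gripper": 1,"travel": [0,0,0],"spin": 0},{"gripper": 1,"travel": [0,0,0],"spin": 0},{"gripper": -0.9,"travel": [0,0,0],"spin": 0},{"gripper": -0.9,"travel": [0,0,0],"spin": 0},{"gripper": -0.9,"travel": [0,0,0],"spin": 0},{"gripper": -0.9,"travel": [0,0,0],"spin": 0},{"gripper": -0.9,"travel": [0,0,0],"spin": 0}])

```text
clock: 46.23
position: [606.4, 279.0, 67.8]
tool_rot: [-0.541, 0.543, 0.454, -0.455]
force: [0.8, -0.1, 0.6]
opening: 80.8
```

```bash
python3 rolls.py af
```

```text
[606.33665885 279.03838682  67.82898871] 79.9190892888667 [-0.11  1.06 -0.8   1.52  0.88  0.95  0.2 ] [-0.80759422  0.60717287  0.99757019] 81.25259783503492
green [ 31. 234.] [571.3 158.1] r9.0 z 47.7
blue [272. 205.] [604.  278.5] r33.4 z 31.6
yellow [285. 224.] [603.9 280.1] r29.6 z 53.5
purple [281. 280.] [605.8 279.2] r26.1 z 75.8
purple [202. 390.] [698.1 210.9] r21.4 z 35.1
top green [188. 267.] [442. 279.  21.]
top purple [214. 175.] [717. 203.  60.]
```

View pics/af_wrist.png

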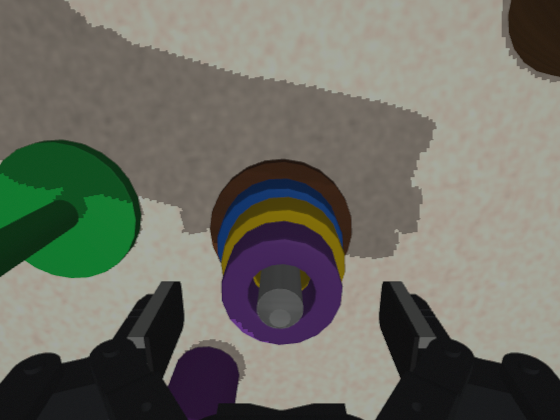

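Purple is home with its top at 75.8 mm. Next is green at (441,280).

>>> servo_tool(rows=[{"gripper": -0.9,"travel": [0,0,0.6],"spin": 0},{"gripper": -0.9,"travel": [0,0,1],"spin": 0},{"gripper": -0.9,"travel": [0,0,1],"spin": 0},{"gripper": -0.9,"travel": [0,0,1],"spin": 0},{"gripper": -0.9,"travel": [-0.8,0,0.8],"spin": 0},{"gripper": -0.9,"travel": [-1,0,0],"spin": 0},{"gripper": -0.9,"travel": [-1,0,0],"spin": 0},{"gripper": -0.9,"travel": [-1,0,0],"spin": 0},{"gripper": -0.8,"travel": [-1,0,0],"spin": 0},{"gripper": -0.8,"travel": [-1,0,0],"spin": 0},{"gripper": -0.8,"travel": [-0.7,0,0],"spin": 0},{"gripper": -0.8,"travel": [0,0,0],"spin": 0}])

```text
clock: 47.33
position: [439.9, 279.6, 179.3]
tool_rot: [-0.54, 0.542, 0.455, -0.457]
force: [-0.7, -0.6, -0.4]
opening: 76.9
```

>>> servo_tool(rows=[{"gripper": -0.8,"travel": [0,0,0],"spin": 0},{"gripper": -0.8,"travel": [0,0,0],"spin": 0}])

```text
clock: 47.5
position: [445.1, 279.2, 178.5]
tool_rot: [-0.541, 0.543, 0.454, -0.454]
force: [0.3, -0.7, -0.2]
opening: 76.9
```

```bash
python3 rolls.py ag
```

```text
[445.23696045 279.10774595 178.21647141] 79.81739673648839 [-0.14  0.77 -0.88  1.9   0.79  0.87 -0.05] [ 0.95236633 -0.02691861 -0.52862851] 76.63660257515654
green [283. 181.] [439.6 281.9] r21.7 z 21.9
blue [305. 328.] [603.1 278.2] r33.6 z 30.6
yellow [523. 288.] [531.9 443.1] r11.6 z 88.6
yellow [312. 344.] [603.4 280.1] r29.5 z 50.9
purple [314. 373.] [604.3 279.6] r26.0 z 75.5
top green [231. 225.] [572. 154.  10.]
top blue [197. 215.] [599. 258.  31.]
top yellow [192. 216.] [594. 267.  53.]
top purple [213. 179.] [707. 206.  60.]
top purple [187. 210.] [607. 277.  75.]
```

View pics/ag_wrist.png

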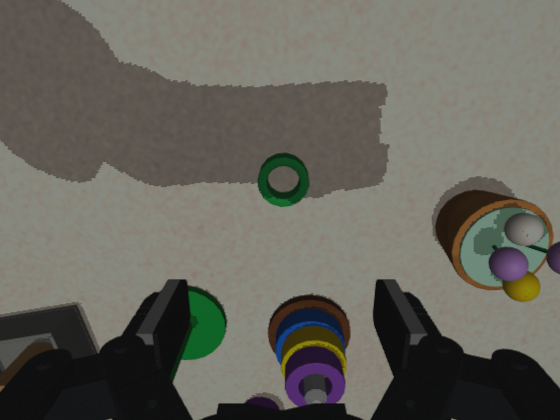

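Green is at (283,181), world position (439.6,281.9). I'll go down with the jaws at about 65 mm.

>>> servo_tool(rows=[{"gripper": -0.5,"travel": [-0.22,0.1,-0.3],"spin": 0},{"gripper": -0.5,"travel": [0,0,-0.9],"spin": 0},{"gripper": -0.5,"travel": [0,0,-0.9],"spin": 0},{"gripper": -0.5,"travel": [0,0,-0.9],"spin": 0},{"gripper": -0.5,"travel": [0,0,-0.9],"spin": 0},{"gripper": -0.5,"travel": [0,0,-0.9],"spin": 0},{"gripper": -0.5,"travel": [0,0,-0.5],"spin": 0},{"gripper": -0.5,"travel": [0,0,0],"spin": 0},{"gripper": -0.5,"travel": [0,0,0],"spin": 0}])

```text
clock: 48.35
position: [438.7, 281.5, 44.8]
tool_rot: [-0.541, 0.543, 0.453, -0.455]
force: [-1.1, 0.3, -0.0]
opening: 63.9
```

```bash
python3 rolls.py ah|grep -v top
```

```text
[438.97618106 281.93092876  45.60928437] 79.87346129122054 [-0.26  0.95 -0.69  1.99  1.09  0.63 -0.3 ] [ 0.48198825  0.18221293 -0.25816803] 63.963442060685495
green [281. 259.] [439.3 281.4] r22.0 z 21.9
```

View pics/ah_wrist.png

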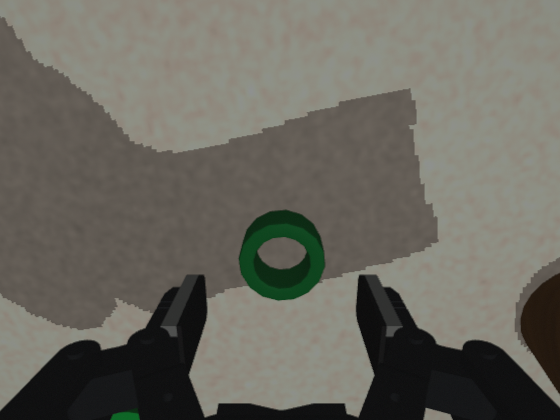

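>>> servo_tool(rows=[{"gripper": -0.5,"travel": [0.01,-0.02,-0.8],"spin": 0},{"gripper": -0.5,"travel": [0,0,-0.62],"spin": 0},{"gripper": -0.5,"travel": [0,0,0],"spin": 0},{"gripper": -0.5,"travel": [0,0,0],"spin": 0},{"gripper": 1,"travel": [0,0,0],"spin": 0},{"gripper": 1,"travel": [0,0,0],"spin": 0},{"gripper": 1,"travel": [0,0,0],"spin": 0},{"gripper": 1,"travel": [0,0,0],"spin": 0},{"gripper": 1,"travel": [0,0,0],"spin": 0}])

```text
clock: 49.2
position: [439.2, 281.7, 11.5]
tool_rot: [-0.541, 0.543, 0.454, -0.454]
force: [-0.6, -0.3, 6.5]
opening: 42.1
```

>>> servo_tool(rows=[{"gripper": 1,"travel": [0,0,0.3],"spin": 0},{"gripper": 1,"travel": [0,0,0.8],"spin": 0},{"gripper": 1,"travel": [0,0,1],"spin": 0},{"gripper": 1,"travel": [0,0,1],"spin": 0},{"gripper": 1,"travel": [0,0,1],"spin": 0},{"gripper": 1,"travel": [0,0,1],"spin": 0},{"gripper": 1,"travel": [0,0,1],"spin": 0},{"gripper": 1,"travel": [0,0,0.9],"spin": 0},{"gripper": 1,"travel": [0,0,0],"spin": 0},{"gripper": 1,"travel": [0,0,0],"spin": 0}])

```text
clock: 50.03
position: [439.0, 281.4, 186.6]
tool_rot: [-0.541, 0.543, 0.455, -0.454]
force: [0.2, -0.5, -0.7]
opening: 42.0
```

>>> servo_tool(rows=[{"gripper": 1,"travel": [0.4,0,0],"spin": 0},{"gripper": 1,"travel": [0.8,0,0],"spin": 0},{"gripper": 1,"travel": [0.9,0,0],"spin": 0},{"gripper": 1,"travel": [0.9,0,0],"spin": 0},{"gripper": 1,"travel": [0.9,0,0],"spin": 0},{"gripper": 1,"travel": [0.9,0,0],"spin": 0},{"gripper": 1,"travel": [0.9,0,0],"spin": 0},{"gripper": 1,"travel": [0.8,-0.05,0],"spin": 0},{"gripper": 1,"travel": [0.1,0,0],"spin": 0},{"gripper": 1,"travel": [0,0,0],"spin": 0},{"gripper": 1,"travel": [0,0,0],"spin": 0},{"gripper": 1,"travel": [0,0,0],"spin": 0}])

```text
clock: 51.03
position: [602.1, 280.0, 184.3]
tool_rot: [-0.541, 0.542, 0.453, -0.456]
force: [0.7, -0.4, 0.6]
opening: 42.1
```

```bash
python3 held.py ai
```

```text
[602.3 280.1 184.6] 80.04 [-0.09  0.92 -0.88  1.46  0.75  1.12  0.29] [-0.8 -0.3 -0.6] 41.89663692780038
held green [281. 294.] [602.4 280.1] r22.1 topz 194.4 tilt deg [ 0.1 -0.2]
```

View pics/ai_wrist.png

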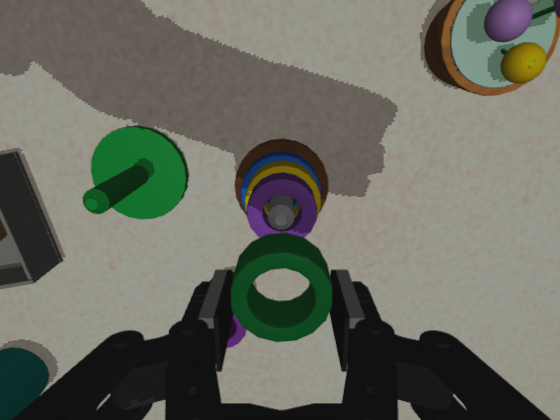

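>>> servo_tool(rows=[{"gripper": 1,"travel": [0.09,-0.07,-0.5],"spin": 0},{"gripper": 1,"travel": [0,0,-0.7],"spin": 0},{"gripper": 1,"travel": [0,0,-0.7],"spin": 0},{"gripper": 1,"travel": [0,0,0],"spin": 0},{"gripper": 1,"travel": [0,0,-0.5],"spin": 0},{"gripper": 1,"travel": [0,0,-0.5],"spin": 0},{"gripper": 1,"travel": [0,0,-0.5],"spin": 0},{"gripper": 1,"travel": [0,0,-0.4],"spin": 0},{"gripper": 1,"travel": [0,0,0],"spin": 0},{"gripper": 1,"travel": [0,0,0],"spin": 0}])

```text
clock: 51.92
position: [605.6, 277.9, 89.2]
tool_rot: [-0.541, 0.543, 0.453, -0.455]
force: [0.4, -0.6, -0.3]
opening: 42.1
```

```bash
python3 held.py aj
```

```text
[605.8 278.2  89.8] 79.92 [-0.11  1.04 -0.81  1.52  0.86  0.97  0.22] [-0.4 -0.   0.2] 41.95366059668672
held green [281. 295.] [605.7 277.8] r22.2 topz 100.4 tilt deg [0.9 0.1]
```

View pics/aj_wrist.png

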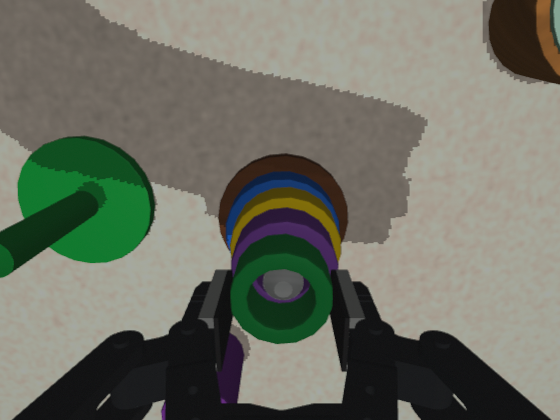

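Green is 2 mm above purple with the pin in its bore. I'll lower it a touch and release.

>>> servo_tool(rows=[{"gripper": 1,"travel": [0,0.03,-0.05],"spin": 0},{"gripper": 1,"travel": [0,0,0],"spin": 0},{"gripper": 1,"travel": [0,0,0],"spin": 0},{"gripper": -0.7,"travel": [0,0,0],"spin": 0},{"gripper": -0.7,"travel": [0,0,0],"spin": 0},{"gripper": -0.7,"travel": [0,0,0],"spin": 0},{"gripper": -0.7,"travel": [0,0,0],"spin": 0},{"gripper": -0.7,"travel": [0,0,0.4],"spin": 0},{"gripper": -0.7,"travel": [0,0,1],"spin": 0},{"gripper": -0.7,"travel": [0,0,1],"spin": 0},{"gripper": -0.7,"travel": [0,0,1],"spin": 0},{"gripper": -0.7,"travel": [0,0,0.5],"spin": 0}])

```text
clock: 52.97
position: [606.8, 280.3, 190.1]
tool_rot: [-0.541, 0.543, 0.455, -0.453]
force: [-0.8, 0.3, -0.0]
opening: 72.5
```

>>> servo_tool(rows=[{"gripper": -0.7,"travel": [-0.8,-0.8,0.5],"spin": 0},{"gripper": -0.7,"travel": [-0.8,-0.8,0],"spin": 0},{"gripper": -0.7,"travel": [-0.8,-0.8,0],"spin": 0},{"gripper": -0.7,"travel": [0,0,0],"spin": 0},{"gripper": -0.7,"travel": [0,0,0],"spin": 0},{"gripper": -0.7,"travel": [0,0,0],"spin": 0}])

```text
clock: 53.47
position: [546.5, 219.2, 198.9]
tool_rot: [-0.541, 0.543, 0.454, -0.454]
force: [-0.4, 0.3, -0.8]
opening: 72.7
```

```bash
python3 rolls.py ak; python3 - <<'E'
from h import *
p,d,P,E=grab('scene','ak_scene.png')
E
```

```text
[546.63166307 219.7159383  198.81185909] 79.9065521093505 [ 0.02  0.82 -0.9   1.69  0.75  1.01  0.25] [-0.18092707  0.58359734 -0.21245515] 72.4971208140901
green [212. 236.] [571.3 156.5] r9.4 z 78.4
green [371. 262.] [605.8 278.8] r21.9 z 97.5
blue [343. 215.] [603.8 277.7] r33.4 z 31.5
yellow [355. 224.] [604.3 279.4] r29.5 z 53.1
purple [359. 238.] [604.4 278.4] r25.3 z 74.9
purple [298. 343.] [704.6 208.1] r23.8 z 52.5
top purple [213. 179.] [705. 205.  61.]
```

View pics/ak_wrist.png

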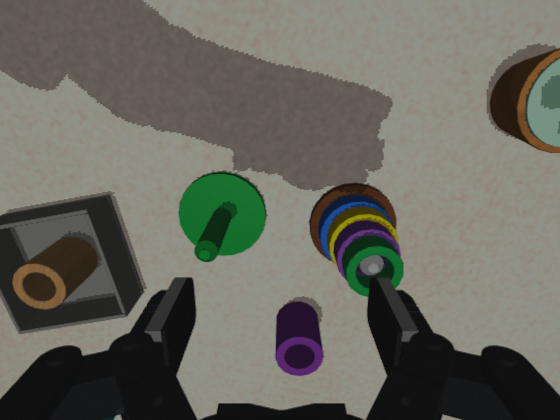

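View pics/ak_scene.png

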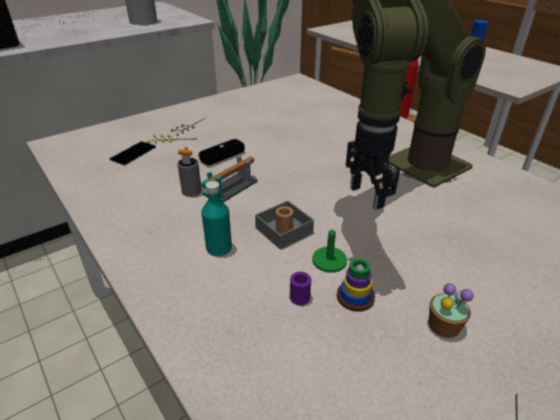

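The stack runs blue, yellow, purple, green on the dark post at (357,285), and the core is in the tray at (284,220). I'll check the bar once more from above, then hand in.

```bash
python3 - <<'E'
from h import *
p,d,P,E=grab('top'); H=hsv(p)
near=(np.hypot(P[...,0]-597,P[...,1]+260)<140)&(P[...,2]>55)&(P[...,2]<85)
m=near&(H[...,0]>4)&(H[...,0]<20)&(H[...,1]>90)
b=max(blobs(m),key=lambda b:b[1][4])[0]; print('wood',cv2.minAreaRect(P[b][:,:2].astype(np.float32)),np.nanmedian(P[b][:,2]))
for b,st,c in blobs(near&(H[...,0]>80)&(H[...,0]<100)&(H[...,1]>90),5): print('teal',np.nanmedian(P[b],0).round(1))
m=(np.hypot(P[...,0]-590,P[...,1])<45)&(P[...,2]>55)&(P[...,2]<80); print('core',np.nanmean(P[m],0),m.sum())
print(sense()['clock']); print(hand_in())
E
```

```text
wood ((587.2821655273438, -263.8834228515625), (175.7626190185547, 20.796125411987305), 13.040353775024414) 65.78600042798541
teal [ 684.2 -239.3   67.5]
teal [ 658.7 -261.9   72.2]
teal [ 649.2 -225.8   72.1]
core [590.55845024  -1.25208468  63.10891828] 116
53.6667
the job is handed in; nothing more can be done
None
```

The ribbon station is ready and handed in at about 54 s of the 210 s allowed. No verdict came back, so what follows rests on my own camera checks.

**What I did**
- **Bar:** I lifted it clear of everything, turned it 180° at about 230 mm, and laid it back in both forks with the teal cap at the teal fork. It never came near the cup or the post.
- **Core:** I took it off the post and stood it in the grey tray.
- **Rolls:** All four were there, and I threaded them blue, yellow, purple, green.

**What the last checks showed**
- **Bar:** its centre was about 1 mm from the stand's centre, at 13.25° against the stand's 13.2°, with its top at 66 mm as it should be. The final, coarser top view agreed to about 2 mm.
- **Core:** it stands within 1 mm of the tray's middle.
- **Rolls:** the tops measured 32.0, 53.9, 75.8 and 97.5 mm against an ideal 32, 54, 76 and 98 mm. All were centred within about 1.5 mm of the post.
- **Bystanders:** I did not measure the bottle, case and pot again at the end. The gripper stayed clear of them, and the final scene picture shows them in place.

**What went differently**
- The blue roll was knocked aside by about 3 cm before I reached it. I found its new place and picked it up there.
- A wrist joint limit stopped the first reach for yellow at 21 mm above the table. I turned the jaws by 80° and the second reach worked.

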